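# Scrape the valve panel clean and refit its keyed knobs

## Task

Get the sprayer's valve panel back in service: hold the scraper block and wipe all the loose rust chips off the panel into the catch tray on its right-hand side, never touching a chip with the fingers, then stand the scraper back upright on its black pad. Only then pick up each knob that is there, turn it so that its white pointer matches the white line of the spindle of its own colour, and press it fully down onto that spindle's D-shaft. Do not shift the hammer, tee, lance tip or glass fuse.

Things in the scene. Friction and masses are not known exactly. Their poses are not given: they have to be found in the camera images.
- panel: Grey fixed slab 210 x 260 x 50 mm, origin at the centre of its underside (top 50 mm above the bench), z up, no lips. Three spindles in a row at local x = +50, y = -75, 0, +75 mm. Its near part (local x -105 to +15 mm) is bare deck where the chips lie (within x -90 to -5, y -105 to +86 mm). A catch tray joins its right (-y) edge.
- tray (a point): Centre of the catch tray's inner floor (4 mm above the bench); axes parallel to the panel's. The aluminium tray reaches +-95 mm along x and +-57 mm along y from here; its rim is 30 mm above the bench, 20 mm lower than the panel top. The panel's right edge is 58 mm from here in +y.
- pad: Black rubber pad lying fixed on the bench, 150 x 90 x 4 mm, long along its x, origin at the centre of its underside: the scraper's parking place (starts with the scraper on it).
- scraper: Loose scraper block standing upright, 250 g: an orange foot 110 (x) x 46 (y) x 25 mm high, with a wooden grip 60 (x) x 20 (y) mm rising from the foot's top to 70 mm above the underside. Origin at the centre of the underside, z up, x along its long edge; pushes chips with its flat 110 mm long sides.
- chip1: Loose flat rust chip, brown, 20 x 16 x 7 mm, 14 g; origin at the centre of its underside. May be absent.
- chip2: Loose flat rust chip, brown, 22 x 14 x 7 mm, 14 g; origin at the centre of its underside. May be absent.
- chip3: Loose flat rust chip, brown, 18 x 18 x 7 mm, 14 g; origin at the centre of its underside. May be absent.
- chip4: Loose flat rust chip, brown, 24 x 16 x 7 mm, 14 g; origin at the centre of its underside. May be absent.
- chip5: Loose flat rust chip, brown, 20 x 14 x 7 mm, 14 g; origin at the centre of its underside. May be absent.
- knob_red: Loose red knob, 80 g, upright on the bench; may be absent. Black octagonal skirt 54 mm wide, 20 mm high, with D-bore from below (25 mm across, flat wall 6.5 mm from the axis at +x, 20 mm deep); cap disc 56 mm across, z 20 to 26 mm; grip bar on it 16 mm wide (y), x -24 to +14, z 26 to 52 mm. Origin: bore axis at the underside. White pointer marks +x, the flat's side.
- spindle_red: Fixed steel D-shaft (does not turn) on a red disc 66 mm across: 22 mm across, flat 5 mm from the axis at +x, 18 mm high, top 4 mm tapered. Origin: on the axis at the panel's top. White line on the disc marks +x, the flat's side. The red knob fits with its x along this x, 1.5 mm clearance; fully down it rests on the panel; mis-turned it stays 14 to 18 mm up.
- knob_yellow: Loose yellow knob, 80 g, upright on the bench; may be absent. Black octagonal skirt 54 mm wide, 20 mm high, with D-bore from below (25 mm across, flat wall 6.5 mm from the axis at +x, 20 mm deep); cap disc 56 mm across, z 20 to 26 mm; grip bar on it 16 mm wide (y), x -24 to +14, z 26 to 52 mm. Origin: bore axis at the underside. White pointer marks +x, the flat's side.
- spindle_yellow: Fixed steel D-shaft (does not turn) on a yellow disc 66 mm across: 22 mm across, flat 5 mm from the axis at +x, 18 mm high, top 4 mm tapered. Origin: on the axis at the panel's top. White line on the disc marks +x, the flat's side. The yellow knob fits with its x along this x, 1.5 mm clearance; fully down it rests on the panel; mis-turned it stays 14 to 18 mm up.
- knob_blue: Loose blue knob, 80 g, upright on the bench; may be absent. Black octagonal skirt 54 mm wide, 20 mm high, with D-bore from below (25 mm across, flat wall 6.5 mm from the axis at +x, 20 mm deep); cap disc 56 mm across, z 20 to 26 mm; grip bar on it 16 mm wide (y), x -24 to +14, z 26 to 52 mm. Origin: bore axis at the underside. White pointer marks +x, the flat's side.
- spindle_blue: Fixed steel D-shaft (does not turn) on a blue disc 66 mm across: 22 mm across, flat 5 mm from the axis at +x, 18 mm high, top 4 mm tapered. Origin: on the axis at the panel's top. White line on the disc marks +x, the flat's side. The blue knob fits with its x along this x, 1.5 mm clearance; fully down it rests on the panel; mis-turned it stays 14 to 18 mm up.
- hammer: Bystander: steel hammer 280 mm long lying along its x; loose; origin at its underside.
- tee: Bystander: grey PVC tee joint about 105 mm long, 47 mm high; loose; origin at its underside.
- lance_tip: Bystander: blue sprayer lance tip, 120 mm long along x, 26 mm high; loose; origin at its underside.
- fuse: Bystander: clear glass fuse, 52 mm long along x, 12 mm thick; loose; origin at its underside.
There are look-alikes about, which are no part of the job. What is shaped like the knob_blue but grey or turquoise is not meant. What is shaped like the knob_red but orange is not meant.

How it is judged:
By the outcome, as a careful person would: the job done as asked, in the order asked, and still so for the second after the job is handed in, with the robot touching nothing.
Of knob_red, knob_yellow, knob_blue only 2 to 3 are there at a start; the rules pass over those that are not, and their reading is None.
Of chip1, chip2, chip3, chip4, chip5 only 3 to 5 are there at a start; the rules pass over those that are not, and their reading is None.
At some moment in a run one of knob_red, knob_yellow, knob_blue, scraper may be knocked a few centimetres aside while the robot is not near it.
It also fails if it takes over 210 s, if anything falls off the work surface, if the arm or the gripper's body presses on something with over 40 N, if the wrist force passes 120 N, or if a joint passes its speed limit or range.

## Robot

A 6-joint arm with a two-finger parallel gripper is mounted at the origin on the work surface. World frame = base frame: x ahead of the robot, y to its left, z up, the work surface at z = 0. Lengths are in m, angles in rad, forces in N, time in s.
With the tool pointing down it reaches from about 0.35 to 0.975 m from the base axis. Payload 4.9 kg.
Tool frame: the origin (TCP) lies at the very end of the fingers, on their centre line; the grasp point (between the pads) lies 19 mm behind it; z points along the fingers, y is the line along which they close (so a half turn about z gives the same grasp; the last joint's range is limited). The gripper opens to 85 mm and grips with 20 to 120 N. Pads are 22 mm wide; open, the fingers measure 114 mm over their backs; the gripper's body (76 mm by 85 mm) begins 54 mm behind the grasp point. The pads swing forward as they close: fully open they stand 13 mm farther back than shut.
Start: joints at [-1.302, 0.053, 1.613, -0, 1.476, -0.119], TCP at [0.236, -0.579, 0.231] pointing down, gripper open.
Joint ranges: [-3.01, 3.01], [-1.01, 2.22], [0.06, 2.58], [-1.02, 4.17], [0.09, 2.62], [-3.14, 3.14]. Speed limits (rad/s): [2.57, 2.57, 3.14, 3.14, 3.14, 3.14].

## Interface

Orientations are given as a rotation vector (axis times angle).
In Python, from station import ctrl gives the robot as it stands. The module is installed in compiled form; this text tells all that it offers.
- The arm moves only by the tool jog_arm, never from a script. Its argument "steps" is a list of rows, each an object with "delta_rot": the turn, a rotation vector about the tool's x, y, z in degrees, a list of three; "linear": the shift along the tool's x, y, z in m, a list of three; "grip": the finger opening in m, from 0 to 0.0854. In form: [{"delta_rot": [rx, ry, rz], "linear": [x, y, z], "grip": grip}, ...]. A call has 1 to 10 rows; each row shifts and turns the commanded pose from where the row before left it, along the tool's axes as they then stand; what a row does not reach is not made up. A row lasts 1/10 s, in which the tool goes at most 50 mm and 8.59 degrees, less where a joint would pass 70% of its speed; a pose out of reach is approached as far as the arm can. A call with a gripper value outside its range is refused whole. The fingers move at their own pace and stop on an object; "newtons" is the grip in N (left out, the last holds). Time passes only in rows, so rows that do not move let the fingers close. It gives the time, the measured TCP pose, the force, the opening and the grip force at its end, in the units of the state.
- ctrl.get_obs(): the state, without advancing time (a new reading comes with each control period).
- ctrl.get_image(name): name is "scene" or "side" or "wrist"; returns (picture, depth): 480x640x3 uint8, red, green, blue; 480x640 float32, m along the optical axis (not along the pixel's ray), 0 where there is no reading.
- ctrl.camera_info(name): a dict with "camera_matrix" (3x3 intrinsics, pixels), "distortion" ([k1, k2, p1, p2, k3] as OpenCV has them; the pictures are not rectified), "R" (3x3) and "t" (3): a world point X has camera coordinates R X + t; the wrist camera has in their place "T_tool_cam" (4x4, takes a point from camera to tool coordinates, whose origin is the TCP and whose axes are the flange's). Camera axes: x right, y down, z forward; pixel columns grow to the right and rows downward; lengths in m; the calibration is good to about 2 mm. A picture is of the moment at which its call begins: read the wrist's pose just before it. camera_info takes no time and is no camera call.
- ctrl.finish_job(): hands the job in; it is judged then, once.
The state is a dict: "t": time; "q": joint angles; "dq": joint speeds; "effort": joint torques, N m; "tool_pos": TCP position; "tool_rot": TCP orientation; "contact_force": force on the tool from outside, world axes, zero at the start; "wrist_torque": the same for the moment, N m; "opening": finger opening in m; "grip_force": force on a finger pad.
Only numpy, scipy, OpenCV 4.12 (cv2) and the standard library are available. Lean on these libraries where they do the work, as an engineer would, in place of code of your own. Each camera call takes 0.05 s, during which the arm holds its last target. There are 200 camera calls.

## Working session

There is one attempt and no reset: what is moved stays moved. The work goes in short steps, Python scripts to look and compute and a tool call to move; the robot and the scene stay as the last step left them, time stands still between calls to the robot, and variables do not carry over. Pictures are saved under pics/ and viewed, at most 14 in all, crops included, and the job is handed in when it is done.

Besides the shell and the picture viewer there is one more tool, called after "Emit:" as name(argument=value, ...) on one line, values as JSON. jog_arm: Moves the arm, as the interface text tells. Its arguments: {"type":"object","properties":{"steps":{"type":"array"},"newtons":{"type":"number"}},"required":["steps"]}

```bash
mkdir -p pics; cat > h.py <<'E'
import numpy as np, cv2, json
from scipy.spatial.transform import Rotation as Ro
from station import ctrl
def shot(n):
    o=ctrl.get_obs(); im,d=ctrl.get_image(n); c=ctrl.camera_info(n)
    K=np.array(c["camera_matrix"]);D=np.array(c["distortion"])
    if n=="wrist":
        T=np.array(c["T_tool_cam"]);W=np.eye(4);W[:3,:3]=Ro.from_rotvec(o["tool_rot"]).as_matrix();W[:3,3]=o["tool_pos"];M=W@T
    else:
        M=np.eye(4);M[:3,:3]=np.array(c["R"]).T;M[:3,3]=-np.array(c["R"]).T@np.array(c["t"])
    return im,d,K,D,M
def cloud(s):
    im,d,K,D,M=s
    v,u=np.mgrid[:480,:640];p=cv2.undistortPoints(np.stack([u,v],-1).reshape(-1,1,2).astype(np.float32),K,D).reshape(480,640,2)
    P=np.dstack([p*d[...,None],d])@M[:3,:3].T+M[:3,3]
    P[d==0]=np.nan
    return P
def onplane(s,uv,z):
    im,d,K,D,M=s
    p=cv2.undistortPoints(np.array(uv,np.float32).reshape(-1,1,2),K,D).reshape(-1,2)
    r=np.c_[p,np.ones(len(p))]@M[:3,:3].T;o=M[:3,3]
    return o+r*((z-o[2])/r[:,2])[:,None]
def save(im,f): cv2.imwrite("pics/"+f,im[...,::-1])
def ortho(s,x0,x1,y0,y1,z,res=0.001):
    # top-down rectified picture at plane z: rows = x decreasing, cols = y decreasing
    im,d,K,D,M=s
    X,Y=np.meshgrid(np.arange(x1,x0,-res),np.arange(y1,y0,-res),indexing="ij")
    P=np.stack([X,Y,np.full_like(X,z)],-1).reshape(-1,3)
    R=M[:3,:3].T;t=-R@M[:3,3]
    q,_=cv2.projectPoints(P,Ro.from_matrix(R).as_rotvec(),t,K,D)
    q=q.reshape(*X.shape,2).astype(np.float32)
    return cv2.remap(im,q[...,0],q[...,1],cv2.INTER_LINEAR)
E
python3 - <<'E'
from h import *
for n in ["scene","side"]:
    s=shot(n); save(s[0],n+"0.png"); print(n,s[4].round(3).tolist(), s[2][0,0])
print(ctrl.get_obs()); print(ctrl.camera_info("wrist"))
E
```

```text
scene [[-0.108, 0.635, -0.765, 1.454], [0.994, 0.082, -0.073, 0.046], [0.017, -0.768, -0.64, 0.795], [0.0, 0.0, 0.0, 1.0]] 461.2028463733699
side [[-0.848, -0.383, 0.367, 0.064], [-0.53, 0.632, -0.565, 0.745], [-0.016, -0.674, -0.739, 1.089], [0.0, 0.0, 0.0, 1.0]] 534.8837597794551
{'t': 0.1, 'q': array([-1.30197861e+00,  5.32815244e-02,  1.61416856e+00, -6.34469458e-06,
        1.47601499e+00, -1.19021697e-01]), 'dq': array([ 0.00025782,  0.00080936, -0.00428486, -0.00035347,  0.00156609,
        0.0006391 ]), 'effort': array([-5.50532077e-04, -3.94900274e+01, -3.71363854e+01, -1.78148089e-04,
        3.90494184e-03, -5.31832370e-06]), 'tool_pos': array([ 0.2362012 , -0.57802967,  0.23018465]), 'tool_rot': array([-3.08087607e+00, -6.05046849e-01,  2.29839630e-04]), 'contact_force': array([-0.7235825 ,  0.14597996, -0.20554131]), 'wrist_torque': array([ 0.01913338, -0.04070154, -0.02004969]), 'grip_force': 0.0, 'opening': 0.08534729260586754}
{'camera_matrix': array([[358.18172205,   0.        , 319.68344103],
       [  0.        , 358.18172205, 239.01555896],
       [  0.        ,   0.        ,   1.        ]]), 'distortion': array([0.00382943, 0.        , 0.        , 0.        , 0.        ]), 'T_tool_cam': array([[ 6.26413746e-04, -9.65262203e-01, -2.61282389e-01,
         6.70939164e-02],
       [ 9.99999306e-01,  8.65389826e-04, -7.99574667e-04,
         1.51866072e-03],
       [ 9.97910325e-04, -2.61281706e-01,  9.65262075e-01,
        -1.42590801e-01],
       [ 0.00000000e+00,  0.00000000e+00,  0.00000000e+00,
         1.00000000e+00]])}
```

View pics/scene0.png

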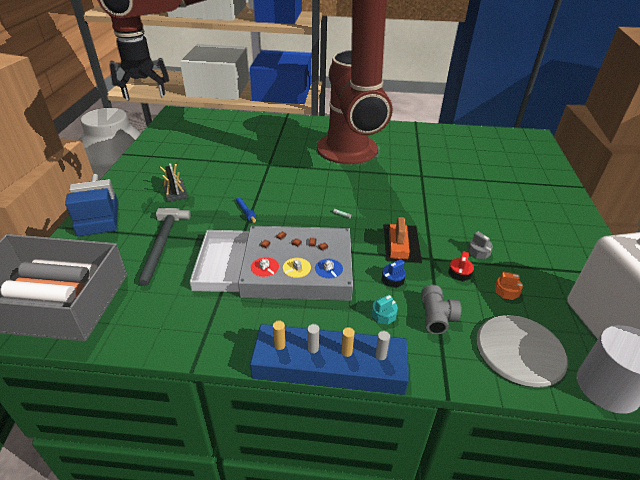

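View pics/side0.png

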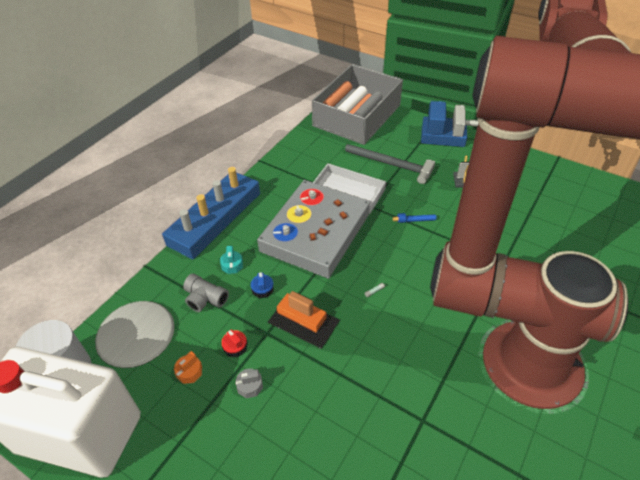

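The pictures show five chips on the deck, a red and a blue knob (no yellow), the scraper on its pad, and orange, grey and turquoise decoys. Next I'll make rectified views to measure from.

```bash
python3 - <<'E'
from h import *
s=shot("scene"); t=shot("side")
r=onplane(s,[(240,295),(352,297),(243,227),(350,230),(193,290),(397,255),(462,268),(394,275),(343,213),(247,210)],0.05); print(r.round(3).tolist())
save(ortho(s,0.42,0.82,-0.25,0.5,0.05),"o1.png")
for nm,s_ in (("scene",s),("side",t)):
    im=s_[0]; P=cloud(s_); h=cv2.cvtColor(im,cv2.COLOR_RGB2HSV).astype(int)
    H,S,V=h[...,0],h[...,1],h[...,2]
    roi=(P[...,0]>.35)&(P[...,0]<.95)&(P[...,1]>-.35)&(P[...,1]<.55)
    for c,m in dict(red=((H<5)|(H>175))&(S>170)&(V>90),yel=(H>24)&(H<34)&(S>150)&(V>130),blue=(H>105)&(H<125)&(S>150)&(V>70),orange=(H>6)&(H<16)&(S>180)&(V>120),brown=(H>3)&(H<14)&(S>120)&(V<190)).items():
        m=m&roi
        n,l,st,ce=cv2.connectedComponentsWithStats(m.astype(np.uint8))
        for i in range(1,n):
            if st[i,4]>25:
                q=P[l==i]; print(nm,c,st[i,4],ce[i].round(0),np.nanmedian(q,0).round(4),np.nanmin(q,0).round(3),np.nanmax(q,0).round(3))
E
```

```text
[[0.779, -0.188, 0.05], [0.755, 0.056, 0.05], [0.545, -0.237, 0.05], [0.521, 0.038, 0.05], [0.777, -0.294, 0.05], [0.603, 0.157, 0.05], [0.63, 0.308, 0.05], [0.674, 0.149, 0.05], [0.45, 0.015, 0.05], [0.471, -0.244, 0.05]]
scene red 310 [462. 265.] [0.6008 0.3162 0.0259] [ 0.508  0.288 -0.003] [0.623 0.352 0.054]
scene red 291 [264. 267.] [ 0.687  -0.1526  0.0499] [ 0.651 -0.186  0.046] [ 0.714 -0.121  0.053]
scene yel 43 [286. 266.] [ 0.6772 -0.1039  0.0499] [ 0.648 -0.111  0.047] [ 0.694 -0.091  0.054]
scene yel 162 [301. 269.] [ 0.686  -0.0639  0.05  ] [ 0.648 -0.097  0.045] [ 0.707 -0.047  0.055]
scene blue 151 [246. 209.] [ 0.4222 -0.2615  0.0172] [ 0.365 -0.303  0.002] [ 0.459 -0.229  0.031]
scene blue 296 [328. 269.] [ 0.6735 -0.0054  0.0501] [ 0.637 -0.036  0.047] [0.703 0.028 0.068]
scene blue 318 [395. 271.] [0.6423 0.1564 0.0266] [0.565 0.126 0.001] [0.665 0.181 0.053]
scene blue 6292 [331. 359.] [0.9217 0.0244 0.0493] [ 0.852 -0.129  0.002] [0.95  0.169 0.054]
scene orange 404 [399. 245.] [0.5463 0.1654 0.0279] [0.438 0.144 0.001] [0.568 0.196 0.069]
scene orange 432 [510
[... 2024 characters left out ...]
 -0.175  0.053] [ 0.615 -0.157  0.062]
side brown 29 [343. 215.] [ 0.5693 -0.1334  0.0586] [ 0.559 -0.142  0.052] [ 0.58  -0.124  0.062]
side brown 30 [328. 221.] [ 0.5891 -0.0908  0.0591] [ 0.584 -0.1    0.053] [ 0.599 -0.082  0.065]
side brown 39 [322. 231.] [ 0.5836 -0.052   0.0585] [ 0.573 -0.061  0.052] [ 0.595 -0.044  0.065]
side brown 26 [312. 236.] [ 0.5964 -0.0237  0.0583] [ 0.59  -0.032  0.055] [ 0.605 -0.015  0.063]
side brown 218 [305. 306.] [0.4909 0.1682 0.054 ] [0.467 0.142 0.027] [0.531 0.177 0.081]
side brown 153 [308. 322.] [0.4558 0.1846 0.0076] [0.452 0.132 0.   ] [0.563 0.192 0.031]
side brown 510 [188. 369.] [0.6315 0.4242 0.0272] [0.61  0.394 0.001] [0.667 0.446 0.057]
```

View pics/o1.png

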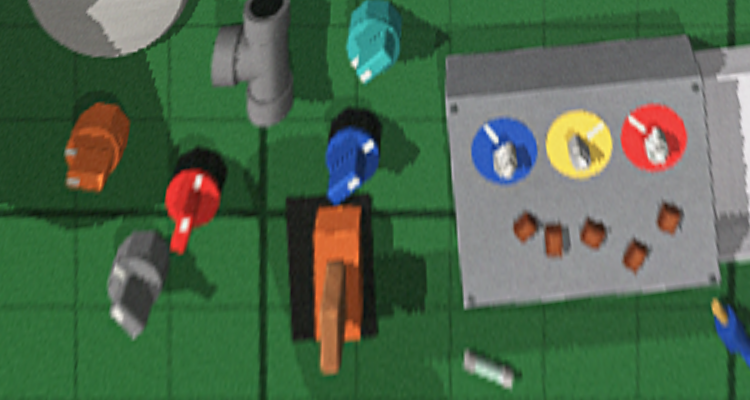

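Emit:
jog_arm(steps=[{"delta_rot": [0, 0, 7.43], "linear": [0, 0, -0.015], "grip": 0.0854}, {"delta_rot": [0, 0, 7.43], "linear": [0, 0, -0.015], "grip": 0.0854}, {"delta_rot": [0, 0, 7.43], "linear": [0, 0, 0], "grip": 0.0854}, {"delta_rot": [0, 0, 0], "linear": [0.0165, -0.0464, 0], "grip": 0.0854}, {"delta_rot": [0, 0, 0], "linear": [0.0165, -0.0464, 0], "grip": 0.0854}, {"delta_rot": [0, 0, 0], "linear": [0.0165, -0.0464, 0], "grip": 0.0854}, {"delta_rot": [0, 0, 0], "linear": [0.0165, -0.0464, 0], "grip": 0.0854}, {"delta_rot": [0, 0, 0], "linear": [0.0165, -0.0464, 0], "grip": 0.0854}, {"delta_rot": [0, 0, 0], "linear": [0.0165, -0.0464, 0], "grip": 0.0854}, {"delta_rot": [0, 0, 0], "linear": [0.0165, -0.0464, 0], "grip": 0.0854}])

```text
t: 1.2
tool_pos: [0.3524, -0.252, 0.2612]
tool_rot: [3.141, -0.003, 0.001]
contact_force: [0.6, 0.0, 0.6]
opening: 0.0852
grip_force: 0.0
```

Emit:
jog_arm(steps=[{"delta_rot": [0, 0, 0], "linear": [0.0165, -0.0464, 0], "grip": 0.0854}, {"delta_rot": [0, 0, 0], "linear": [0.0165, -0.0464, 0], "grip": 0.0854}, {"delta_rot": [0, 0, 0], "linear": [0.0165, -0.0464, 0], "grip": 0.0854}, {"delta_rot": [0, 0, 0], "linear": [0.0165, -0.0464, 0], "grip": 0.0854}, {"delta_rot": [0, 0, 0], "linear": [0.0165, -0.0464, 0], "grip": 0.0854}, {"delta_rot": [0, 0, 0], "linear": [0.0165, -0.0464, 0], "grip": 0.0854}, {"delta_rot": [0, 0, 0], "linear": [0.0165, -0.0464, 0], "grip": 0.0854}, {"delta_rot": [0, 0, 0], "linear": [0.0165, -0.0464, 0], "grip": 0.0854}, {"delta_rot": [0, 0, 0], "linear": [0.0165, -0.0464, 0], "grip": 0.0854}, {"delta_rot": [0, 0, 0], "linear": [0, 0, 0], "grip": 0.0854}])

```text
t: 2.2
tool_pos: [0.5015, 0.1681, 0.2605]
tool_rot: [-3.14, -0.008, 0.002]
contact_force: [-1.3, -0.8, -0.2]
opening: 0.0851
grip_force: 0.0
```

```bash
cat >> h.py <<'E'
def rect(P,m,lo,hi):
    m=m&(P[...,2]>lo)&(P[...,2]<hi)
    n,l,st,_=cv2.connectedComponentsWithStats(m.astype(np.uint8))
    i=1+np.argmax(st[1:,4]); q=P[l==i]
    return cv2.minAreaRect((q[:,:2]*1000).astype(np.float32)),q
def yawof(rv):
    R=Ro.from_rotvec(rv).as_matrix(); return np.degrees(np.arctan2(R[1,0],R[0,0])), R[:,2]
E
python3 - <<'E'
from h import *
s=shot("wrist"); save(s[0],"w1.png"); P=cloud(s)
near=(abs(P[...,0]-.5)<.1)&(abs(P[...,1]-.165)<.06)
for lo,hi in [(.066,.08),(.020,.034),(.001,.009)]:
    r,q=rect(P,near,lo,hi); print(r,np.nanmedian(q[:,2]),len(q))
o=ctrl.get_obs(); print(yawof(o["tool_rot"]))
E
```

```text
((508.5509033203125, 165.97373962402344), (59.82819747924805, 19.903522491455078), 0.8317934274673462) 0.0736675930536772 1345
((508.6395568847656, 166.0509033203125), (111.07334899902344, 45.97372817993164), 1.2327783107757568) 0.028996917668169808 3194
((494.97064208984375, 176.15802001953125), (157.4518280029297, 96.4781723022461), 1.3286728858947754) 0.004039225295382198 5975
(np.float64(0.18737187596282456), array([-1.71772419e-03, -2.78419327e-04, -9.99998486e-01]))
```

View pics/w1.png

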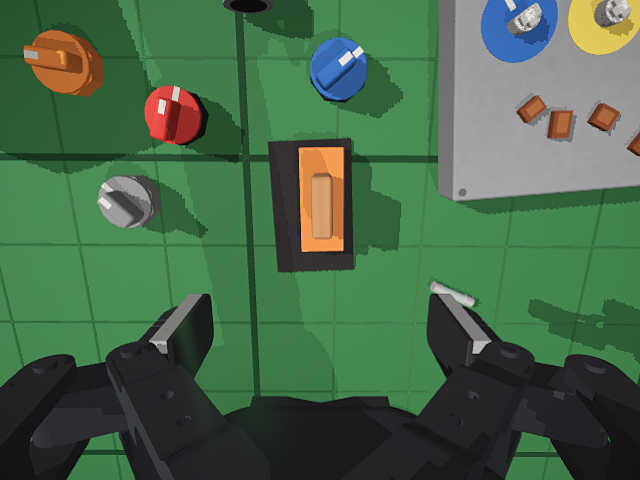

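Bar centre of the scraper at (0.5085, 0.166), yaw about 1°. The picture shows it at pixel (322,200) on the pad, with the red and blue knobs standing clear. Now I'll grasp it.

Emit:
jog_arm(steps=[{"delta_rot": [0, 0, -0.8], "linear": [0.007, 0.002, 0.03], "grip": 0.0854}, {"delta_rot": [0, 0, 0], "linear": [0, 0, 0.045], "grip": 0.0854}, {"delta_rot": [0, 0, 0], "linear": [0, 0, 0.045], "grip": 0.0854}, {"delta_rot": [0, 0, 0], "linear": [0, 0, 0.04], "grip": 0.0854}, {"delta_rot": [0, 0, 0], "linear": [0, 0, 0.035], "grip": 0.0854}, {"delta_rot": [0, 0, 0], "linear": [0, 0, 0.02], "grip": 0.0854}, {"delta_rot": [0, 0, 0], "linear": [0, 0, 0.0095], "grip": 0.0854}, {"delta_rot": [0, 0, 0], "linear": [0, 0, 0], "grip": 0.0854}])

```text
t: 3.05
tool_pos: [0.5072, 0.1605, 0.0356]
tool_rot: [3.141, 0.018, -0.004]
contact_force: [0.1, -0.2, 0.0]
opening: 0.0854
grip_force: 0.0
```

Emit:
jog_arm(steps=[{"delta_rot": [0, 0, 0], "linear": [0, 0, 0], "grip": 0.01}, {"delta_rot": [0, 0, 0], "linear": [0, 0, 0], "grip": 0.01}, {"delta_rot": [0, 0, 0], "linear": [0, 0, 0], "grip": 0.01}, {"delta_rot": [0, 0, 0], "linear": [0, 0, 0], "grip": 0.01}, {"delta_rot": [0, 0, 0], "linear": [0, 0, 0], "grip": 0.01}, {"delta_rot": [0, 0, 0], "linear": [0, 0, 0], "grip": 0.01}, {"delta_rot": [0, 0, 0], "linear": [0, 0, 0], "grip": 0.01}, {"delta_rot": [0, 0, 0], "linear": [0, 0, 0], "grip": 0.01}], newtons=60)

```text
t: 3.85
tool_pos: [0.509, 0.1618, 0.0378]
tool_rot: [-3.141, -0.02, -0.002]
contact_force: [-1.4, 1.2, 5.5]
opening: 0.019
grip_force: 59.9
```

Emit:
jog_arm(steps=[{"delta_rot": [0, 0, 0], "linear": [0, 0, -0.02], "grip": 0.01}, {"delta_rot": [0, 0, 0], "linear": [0, 0, -0.04], "grip": 0.01}, {"delta_rot": [0, 0, 0], "linear": [0, 0, -0.04], "grip": 0.01}, {"delta_rot": [0, 0, 0], "linear": [0, 0, -0.04], "grip": 0.01}, {"delta_rot": [0, 0, -1.3], "linear": [0, 0, -0.03], "grip": 0.01}, {"delta_rot": [0, 0, -1.3], "linear": [0.022, 0.045, 0], "grip": 0.01}, {"delta_rot": [0, 0, -1.3], "linear": [0.022, 0.045, 0], "grip": 0.01}, {"delta_rot": [0, 0, 0], "linear": [0.022, 0.035, 0], "grip": 0.01}, {"delta_rot": [0, 0, 0], "linear": [0, 0, 0], "grip": 0.01}, {"delta_rot": [0, 0, 0], "linear": [0, 0, 0], "grip": 0.01}])

```text
t: 4.85
tool_pos: [0.5804, 0.04, 0.2051]
tool_rot: [-3.139, -0.124, 0.005]
contact_force: [-0.8, -0.1, -2.0]
opening: 0.0195
grip_force: 59.6
```

```bash
python3 - <<'E'
from h import *
o=ctrl.get_obs(); print(o["tool_pos"].round(4),yawof(o["tool_rot"]),o["contact_force"].round(1),o["opening"])
s=shot("wrist"); save(s[0],"w2.png"); P=cloud(s)
h=cv2.cvtColor(s[0],cv2.COLOR_RGB2HSV).astype(int);H,S,V=h[...,0],h[...,1],h[...,2]
top=(P[...,2]>.040)&(P[...,2]<.075)&(P[...,0]>.45)
for nm,m in dict(red=((H<5)|(H>175))&(S>170),yel=(H>24)&(H<34)&(S>150),blue=(H>105)&(H<125)&(S>150)).items():
    m=m&top; q=P[m]
    if len(q)>50:
        c,r=cv2.minEnclosingCircle((q[:,:2]*1000).astype(np.float32)); print(nm,c,r,np.median(q[:,2]))
m=top&(H>3)&(H<14)&(S>120)&(P[...,0]<.65)&(P[...,2]<.07)
n,l,st,ce=cv2.connectedComponentsWithStats(m.astype(np.uint8))
for i in range(1,n):
    if st[i,4]>60: print("chip",st[i,4],ce[i].round(),np.median(P[l==i],0).round(4))
E
```

```text
[0.5804 0.04   0.2051] (np.float64(4.523441607693234), array([-3.21571031e-03,  3.98647175e-04, -9.99994750e-01])) [-0.8 -0.1 -2. ] 0.01946965783253058
red (630.2921142578125, 64.12516021728516) 258.4456481933594 0.05027833859738015
yel (677.9874877929688, -79.98514556884766) 32.803436279296875 0.05042594616242041
blue (653.514892578125, 67.58390808105469) 107.244140625 0.05051016176161033
chip 429 [400. 209.] [ 0.5996 -0.0252  0.0571]
chip 573 [571. 212.] [ 0.6085 -0.1661  0.0567]
chip 502 [478. 223.] [ 0.593  -0.0914  0.0571]
chip 584 [431. 227.] [ 0.5868 -0.0533  0.0572]
chip 496 [521. 251.] [ 0.5715 -0.1332  0.057 ]
```

View pics/w2.png

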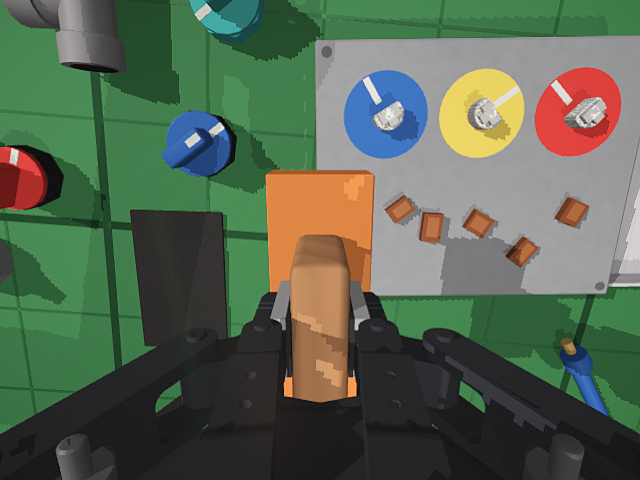

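Emit:
jog_arm(steps=[{"delta_rot": [0, 0, 0], "linear": [-0.0046, 0.0155, 0], "grip": 0.01}, {"delta_rot": [0, 0, 0], "linear": [0, 0, 0.04], "grip": 0.01}, {"delta_rot": [0, 0, 0], "linear": [0, 0, 0.04], "grip": 0.01}, {"delta_rot": [0, 0, 0], "linear": [0, 0, 0.028], "grip": 0.01}, {"delta_rot": [0, 0, 0], "linear": [0, 0, 0.01], "grip": 0.01}, {"delta_rot": [0, 0, 0], "linear": [0, 0, 0], "grip": 0.01}, {"delta_rot": [0, 0, 0], "linear": [0, 0, 0], "grip": 0.01}])

```text
t: 5.6
tool_pos: [0.5788, 0.025, 0.0906]
tool_rot: [3.139, 0.128, 0.004]
contact_force: [-0.1, -1.4, -2.1]
opening: 0.0196
grip_force: 59.8
```

Emit:
jog_arm(steps=[{"delta_rot": [0, 0, 0], "linear": [0, 0, 0.001], "grip": 0.01}, {"delta_rot": [0, 0, 0], "linear": [0, 0, 0.001], "grip": 0.01}, {"delta_rot": [0, 0, 0], "linear": [0, 0, 0], "grip": 0.01}])

```text
t: 5.9
tool_pos: [0.5783, 0.0248, 0.0878]
tool_rot: [3.139, 0.127, 0.003]
contact_force: [-0.3, 0.1, -1.8]
opening: 0.0191
grip_force: 59.8
```

Emit:
jog_arm(steps=[{"delta_rot": [0, 0, 0], "linear": [0, 0, 0.001], "grip": 0.01}, {"delta_rot": [0, 0, 0], "linear": [0, 0, 0.001], "grip": 0.01}, {"delta_rot": [0, 0, 0], "linear": [0, 0, 0.001], "grip": 0.01}, {"delta_rot": [0, 0, 0], "linear": [0, 0, 0], "grip": 0.01}])

```text
t: 6.3
tool_pos: [0.5778, 0.0249, 0.0839]
tool_rot: [3.139, 0.127, 0.0]
contact_force: [-0.5, 0.2, 0.2]
opening: 0.0188
grip_force: 59.9
```

Emit:
jog_arm(steps=[{"delta_rot": [0, 0, 0], "linear": [0, 0.005, -0.0005], "grip": 0.01}, {"delta_rot": [0, 0, 0], "linear": [0, 0.01, 0], "grip": 0.01}, {"delta_rot": [0, 0, 0], "linear": [0, 0.012, 0], "grip": 0.01}, {"delta_rot": [0, 0, 0], "linear": [0, 0.012, 0], "grip": 0.01}, {"delta_rot": [0, 0, 0], "linear": [0, 0.012, 0], "grip": 0.01}, {"delta_rot": [0, 0, 0], "linear": [0, 0.012, 0], "grip": 0.01}, {"delta_rot": [0, 0, 0], "linear": [0, 0.012, 0], "grip": 0.01}, {"delta_rot": [0, 0, 0], "linear": [0, 0.012, 0], "grip": 0.01}, {"delta_rot": [0, 0, 0], "linear": [0, 0.012, 0], "grip": 0.01}, {"delta_rot": [0, 0, 0], "linear": [0, 0.008, 0], "grip": 0.01}])

```text
t: 7.3
tool_pos: [0.5865, -0.083, 0.0843]
tool_rot: [3.139, 0.126, 0.0]
contact_force: [0.3, 0.5, -1.9]
opening: 0.0191
grip_force: 59.8
```

```bash
python3 - <<'E'
from h import *
o=ctrl.get_obs(); print(o["tool_pos"].round(4),yawof(o["tool_rot"]),o["contact_force"].round(1))
s=shot("wrist"); t=shot("scene"); save(np.hstack([cv2.resize(s[0],(400,300)),cv2.resize(t[0][200:320,180:340],(400,300))]),"w3.png")
E
```

```text
[ 0.5865 -0.083   0.0843] (np.float64(4.596050511777915), array([ 1.21718174e-04, -9.50905579e-05, -9.99999988e-01])) [ 0.3  0.5 -1.9]
```

View pics/w3.png

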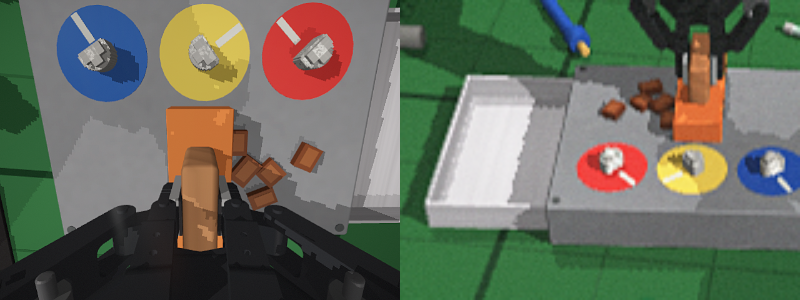

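Four chips gather at the scraper's face, inside its width, and the fifth lies ahead at (307,155). I'll carry on to the edge.

Emit:
jog_arm(steps=[{"delta_rot": [0, 0, 0], "linear": [0, 0.008, 0], "grip": 0.01}, {"delta_rot": [0, 0, 0], "linear": [0, 0.012, 0], "grip": 0.01}, {"delta_rot": [0, 0, 0], "linear": [0, 0.012, 0], "grip": 0.01}, {"delta_rot": [0, 0, 0], "linear": [0, 0.012, 0], "grip": 0.01}, {"delta_rot": [0, 0, 0], "linear": [0, 0.012, 0], "grip": 0.01}, {"delta_rot": [0, 0, 0], "linear": [0, 0.012, 0], "grip": 0.01}, {"delta_rot": [0, 0, 0], "linear": [0, 0.012, 0], "grip": 0.01}])

```text
t: 8.1
tool_pos: [0.5929, -0.1627, 0.0843]
tool_rot: [-3.139, -0.126, -0.0]
contact_force: [0.3, 0.6, -2.0]
opening: 0.0194
grip_force: 59.8
```

Emit:
jog_arm(steps=[{"delta_rot": [0, 0, 0], "linear": [0, 0.01, 0], "grip": 0.01}, {"delta_rot": [0, 0, 0], "linear": [0, 0.01, 0], "grip": 0.01}, {"delta_rot": [0, 0, 0], "linear": [0, 0.01, 0], "grip": 0.01}, {"delta_rot": [0, 0, 0], "linear": [0, 0.01, 0], "grip": 0.01}, {"delta_rot": [0, 0, 0], "linear": [0, 0.006, 0], "grip": 0.01}, {"delta_rot": [0, 0, 0], "linear": [0, 0, 0], "grip": 0.01}])

```text
t: 8.7
tool_pos: [0.5966, -0.2083, 0.0844]
tool_rot: [3.139, 0.125, 0.0]
contact_force: [-0.2, 0.1, -1.3]
opening: 0.0196
grip_force: 59.7
```

```bash
python3 - <<'E'
from h import *
o=ctrl.get_obs(); print(o["tool_pos"].round(4),yawof(o["tool_rot"]),o["contact_force"].round(1))
s=shot("wrist"); t=shot("scene"); save(np.hstack([cv2.resize(s[0],(400,300)),cv2.resize(t[0][200:320,180:340],(400,300))]),"w4.png")
E
```

```text
[ 0.5966 -0.2083  0.0844] (np.float64(4.57796439486184), array([ 2.18055314e-04, -2.20335031e-04, -9.99999952e-01])) [-0.2  0.1 -1.3]
```

View pics/w4.png

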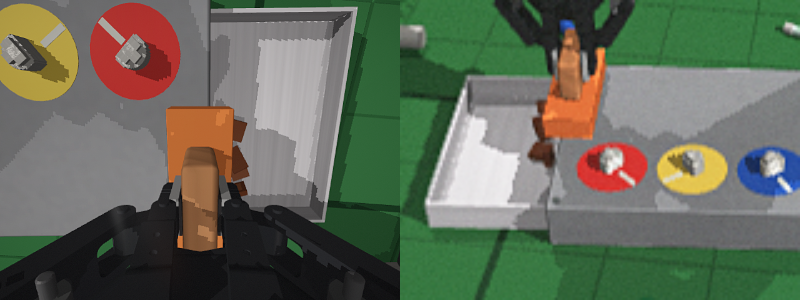

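Chips are tipping over the edge. I'll push a little further and let them settle.

Emit:
jog_arm(steps=[{"delta_rot": [0, 0, 0], "linear": [0, 0.006, 0], "grip": 0.01}, {"delta_rot": [0, 0, 0], "linear": [0, 0.006, 0], "grip": 0.01}, {"delta_rot": [0, 0, 0], "linear": [0, 0, 0], "grip": 0.01}, {"delta_rot": [0, 0, 0], "linear": [0, 0, 0], "grip": 0.01}, {"delta_rot": [0, 0, 0], "linear": [0, 0, 0], "grip": 0.01}])

```text
t: 9.3
tool_pos: [0.5975, -0.2192, 0.0843]
tool_rot: [-3.139, -0.127, 0.0]
contact_force: [-1.0, 0.1, -2.4]
opening: 0.0192
grip_force: 59.7
```

```bash
python3 - <<'E'
from h import *
o=ctrl.get_obs(); print(o["tool_pos"].round(4),yawof(o["tool_rot"]),o["contact_force"].round(1))
s=shot("wrist"); t=shot("scene"); save(np.hstack([cv2.resize(s[0],(400,300)),cv2.resize(t[0][200:320,180:340],(400,300))]),"w5.png")
E
```

```text
[ 0.5975 -0.2192  0.0843] (np.float64(4.6327756760986425), array([-5.51232582e-05,  1.51894824e-04, -9.99999987e-01])) [-1.   0.1 -2.4]
```

View pics/w5.png

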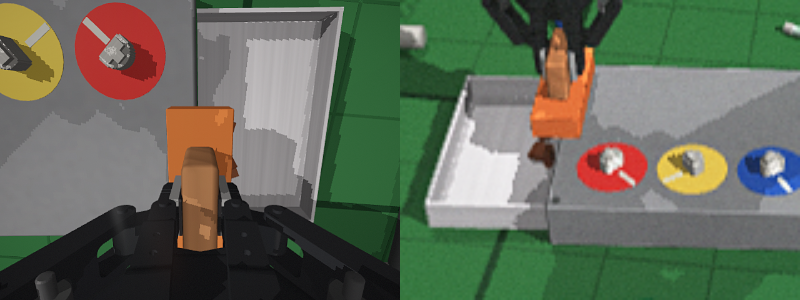

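Emit:
jog_arm(steps=[{"delta_rot": [0, 0, 0], "linear": [0, 0, -0.02], "grip": 0.01}, {"delta_rot": [0, 0, 0], "linear": [0, 0, -0.04], "grip": 0.01}, {"delta_rot": [0, 0, 0], "linear": [0, 0, -0.04], "grip": 0.01}, {"delta_rot": [0, 0, 0], "linear": [0, 0, -0.04], "grip": 0.01}, {"delta_rot": [0, 0, 0], "linear": [-0.0074, -0.0428, 0], "grip": 0.01}, {"delta_rot": [0, 0, 0], "linear": [-0.0074, -0.0428, 0], "grip": 0.01}, {"delta_rot": [0, 0, 0], "linear": [0, 0, 0], "grip": 0.01}, {"delta_rot": [0, 0, 0], "linear": [0, 0, 0], "grip": 0.01}])

```text
t: 10.2
tool_pos: [0.5757, -0.1344, 0.2244]
tool_rot: [3.138, 0.13, 0.0]
contact_force: [0.6, 0.4, -2.4]
opening: 0.019
grip_force: 60.2
```

```bash
python3 - <<'E'
from h import *
o=ctrl.get_obs(); print(o["tool_pos"].round(4),yawof(o["tool_rot"]),o["contact_force"].round(1))
s=shot("wrist"); t=shot("scene"); save(np.hstack([cv2.resize(s[0],(400,300)),cv2.resize(t[0][200:320,180:340],(400,300))]),"w6.png")
P=cloud(s)
h=cv2.cvtColor(s[0],cv2.COLOR_RGB2HSV).astype(int);H,S,V=h[...,0],h[...,1],h[...,2]
top=(P[...,2]>.040)&(P[...,2]<.06)&(P[...,0]>.63)&(P[...,0]<.73)&(P[...,1]<.045)&(P[...,1]>-.2)
for nm,m in dict(red=((H<5)|(H>175))&(S>170),yel=(H>24)&(H<34)&(S>150),blue=(H>105)&(H<125)&(S>150)).items():
    m=m&top; q=P[m]
    if len(q)>50:
        c,r=cv2.minEnclosingCircle((q[:,:2]*1000).astype(np.float32)); print(nm,c,r,np.median(q[:,2]))
m=(H>3)&(H<14)&(S>120)&(P[...,2]<.065)
n,l,st,ce=cv2.connectedComponentsWithStats(m.astype(np.uint8))
for i in range(1,n):
    if st[i,4]>60: print("chip",st[i,4],ce[i].round(),np.median(P[l==i],0).round(4))
E
```

```text
[ 0.5757 -0.1344  0.2244] (np.float64(4.7331486840191745), array([ 2.84873887e-04, -6.06993476e-04, -9.99999775e-01])) [ 0.6  0.4 -2.4]
red (685.0494384765625, -154.57415771484375) 32.72226333618164 0.05051182399345061
yel (678.0991821289062, -79.88361358642578) 32.54057693481445 0.0506197756138812
blue (671.2637939453125, -4.919771194458008) 33.0131721496582 0.05070236399268918
chip 495 [429. 164.] [ 0.632  -0.2376  0.0111]
chip 603 [432. 203.] [ 0.5949 -0.2449  0.0141]
chip 296 [430. 237.] [ 0.5586 -0.2505  0.011 ]
```

View pics/w6.png

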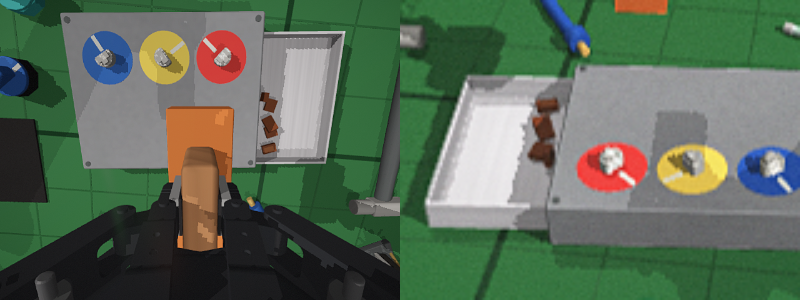

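All five chips lie in the tray and the deck is clear. On to the pad.

Emit:
jog_arm(steps=[{"delta_rot": [0, 0, 0], "linear": [0.0024, -0.046, 0], "grip": 0.01}, {"delta_rot": [0, 0, 0], "linear": [0.0024, -0.046, 0], "grip": 0.01}, {"delta_rot": [0, 0, 0], "linear": [0.0024, -0.046, 0], "grip": 0.01}, {"delta_rot": [0, 0, 0], "linear": [0.0024, -0.046, 0], "grip": 0.01}, {"delta_rot": [0, 0, 0], "linear": [0, 0, 0], "grip": 0.01}, {"delta_rot": [0, 0, 0], "linear": [0, 0, 0], "grip": 0.01}])

```text
t: 10.9
tool_pos: [0.5709, 0.0488, 0.2241]
tool_rot: [3.138, 0.128, -0.0]
contact_force: [-0.6, 0.3, -2.2]
opening: 0.0194
grip_force: 60.7
```

```bash
python3 - <<'E'
from h import *
o=ctrl.get_obs(); print(o["tool_pos"].round(4),yawof(o["tool_rot"]),o["contact_force"].round(1))
for n in ("wrist","scene"):
    s=shot(n); P=cloud(s); V=s[0].max(-1)
    m=(V<75)&(abs(s[0].astype(int)[...,0]-s[0][...,1].astype(int))<15)&(P[...,0]>.38)&(P[...,0]<.6)&(P[...,1]>.09)&(P[...,1]<.25)
    r,q=rect(P,m,-.005,.02); print(n,r,len(q),np.median(q,0))
    im=ortho(s,.38,.7,.08,.38,.004); save(im,"p_%s.png"%n)
s=shot("side");P=cloud(s);
E
python3 - <<'E'
import cv2,numpy as np
cv2.imwrite("pics/p.png",np.hstack([cv2.imread("pics/p_wrist.png"),cv2.imread("pics/p_scene.png")]))
E
```

```text
[0.5709 0.0488 0.2241] (np.float64(4.681981888966725), array([-2.11836682e-04, -7.71643659e-04, -9.99999680e-01])) [-0.6  0.3 -2.2]
wrist ((495.1880798339844, 176.02035522460938), (152.64772033691406, 90.192626953125), 2.637497901916504) 10915 [0.50285985 0.17602171 0.00418168]
scene ((497.4316101074219, 177.8352508544922), (151.4501495361328, 91.64168548583984), 3.051966905593872) 1203 [0.50184304 0.17728678 0.00375552]
```

View pics/p.png

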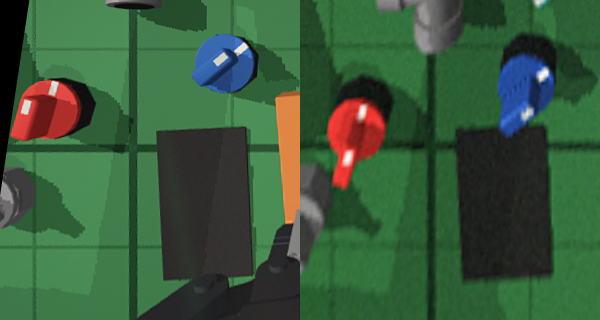

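Emit:
jog_arm(steps=[{"delta_rot": [0, 0, 2.1], "linear": [0, 0, 0], "grip": 0.01}, {"delta_rot": [0, 0, 0], "linear": [-0.0232, -0.0437, 0], "grip": 0.01}, {"delta_rot": [0, 0, 0], "linear": [-0.0232, -0.0437, 0], "grip": 0.01}, {"delta_rot": [0, 0, 0], "linear": [-0.0232, -0.0437, 0], "grip": 0.01}, {"delta_rot": [0, 0, 0], "linear": [0, 0, 0.04], "grip": 0.01}, {"delta_rot": [0, 0, 0], "linear": [0, 0, 0.045], "grip": 0.01}, {"delta_rot": [0, 0, 0], "linear": [0, 0, 0.045], "grip": 0.01}, {"delta_rot": [0, 0, 0], "linear": [0, 0, 0.035], "grip": 0.01}, {"delta_rot": [0, 0, 0], "linear": [0, 0, 0.015], "grip": 0.01}, {"delta_rot": [0, 0, 0], "linear": [0, 0, 0], "grip": 0.01}])

```text
t: 12.05
tool_pos: [0.4938, 0.1755, 0.042]
tool_rot: [3.14, 0.066, -0.008]
contact_force: [0.2, -0.6, -2.1]
opening: 0.0196
grip_force: 60.8
```

Emit:
jog_arm(steps=[{"delta_rot": [0, 0, 0], "linear": [0, 0, 0.002], "grip": 0.01}, {"delta_rot": [0, 0, 0], "linear": [0, 0, 0.002], "grip": 0.01}, {"delta_rot": [0, 0, 0], "linear": [0, 0, 0.001], "grip": 0.01}, {"delta_rot": [0, 0, 0], "linear": [0, 0, 0], "grip": 0.01}, {"delta_rot": [0, 0, 0], "linear": [0, 0, 0], "grip": 0.01}])

```text
t: 12.55
tool_pos: [0.4957, 0.177, 0.04]
tool_rot: [-3.141, -0.07, -0.002]
contact_force: [-0.0, 0.3, -2.3]
opening: 0.0193
grip_force: 60.8
```

Emit:
jog_arm(steps=[{"delta_rot": [0, 0, 0], "linear": [0, 0, 0.001], "grip": 0.01}, {"delta_rot": [0, 0, 0], "linear": [0, 0, 0.001], "grip": 0.01}, {"delta_rot": [0, 0, 0], "linear": [0, 0, 0], "grip": 0.01}, {"delta_rot": [0, 0, 0], "linear": [0, 0, 0], "grip": 0.01}])

```text
t: 12.95
tool_pos: [0.4954, 0.177, 0.0378]
tool_rot: [-3.141, -0.069, -0.0]
contact_force: [-2.9, 0.9, 4.0]
opening: 0.0191
grip_force: 61.4
```

Emit:
jog_arm(steps=[{"delta_rot": [0, 0, 0], "linear": [0, 0, 0], "grip": 0.085}, {"delta_rot": [0, 0, 0], "linear": [0, 0, 0], "grip": 0.085}, {"delta_rot": [0, 0, 0], "linear": [0, 0, 0], "grip": 0.085}, {"delta_rot": [0, 0, 0], "linear": [0, 0, 0], "grip": 0.085}, {"delta_rot": [0, 0, 0], "linear": [0, 0, 0], "grip": 0.085}, {"delta_rot": [0, 0, 0], "linear": [0, 0, -0.02], "grip": 0.085}, {"delta_rot": [0, 0, 0], "linear": [0, 0, -0.045], "grip": 0.085}, {"delta_rot": [0, 0, 0], "linear": [0, 0, -0.045], "grip": 0.085}, {"delta_rot": [0, 0, 0], "linear": [0, 0, -0.045], "grip": 0.085}, {"delta_rot": [0, 0, 0], "linear": [0, 0, -0.045], "grip": 0.085}])

```text
t: 13.95
tool_pos: [0.4949, 0.1768, 0.2391]
tool_rot: [-3.141, -0.069, -0.0]
contact_force: [0.4, -0.6, -0.0]
opening: 0.085
grip_force: 0.0
```

Emit:
jog_arm(steps=[{"delta_rot": [0, 0, 0], "linear": [0.02, -0.03, 0], "grip": 0.085}, {"delta_rot": [0, 0, 0], "linear": [0.02, -0.03, 0], "grip": 0.085}, {"delta_rot": [0, 0, 0], "linear": [0, 0, 0], "grip": 0.085}, {"delta_rot": [0, 0, 0], "linear": [0, 0, 0], "grip": 0.085}])

```text
t: 14.35
tool_pos: [0.5324, 0.2388, 0.2367]
tool_rot: [3.14, 0.071, -0.002]
contact_force: [0.1, -0.2, 0.2]
opening: 0.0849
grip_force: 0.0
```

```bash
cat > k.py <<'E'
from h import *
o=ctrl.get_obs(); print(o["tool_pos"].round(4),yawof(o["tool_rot"]),o["contact_force"].round(1))
s=shot("wrist"); P=cloud(s)
h=cv2.cvtColor(s[0],cv2.COLOR_RGB2HSV).astype(int);H,S,V=h[...,0],h[...,1],h[...,2]
def knob(nm,c,z0=0):
    c=np.array(c); near=np.hypot(P[...,0]-c[0],P[...,1]-c[1])<.06
    col=(((H<5)|(H>175))&(S>170)) if nm=="red" else (H>105)&(H<125)&(S>150)
    r,q=rect(P,near,z0+.047,z0+.062); print(nm,"bar",r,np.median(q[:,2]))
    m=near&col&(P[...,2]>z0+.02)&(P[...,2]<z0+.031); q2=P[m]
    print("  cap",cv2.minEnclosingCircle((q2[:,:2]*1000).astype(np.float32)))
    w=near&(S<60)&(V>150)&(P[...,2]>z0+.02)&(P[...,2]<z0+.062)
    print("  white",np.median(P[w],0),w.sum(), "on cap",np.median(P[w&(P[...,2]<z0+.035)],0))
E
python3 - <<'E'
from k import *
near=(abs(P[...,0]-.495)<.08)&(abs(P[...,1]-.176)<.06)
for lo,hi in [(.066,.08),(.020,.034)]:
    try: r,q=rect(P,near,lo,hi); print(r,np.nanmedian(q[:,2]),len(q))
    except Exception as e: print(e)
knob("blue",(.63,.157)); knob("red",(.595,.318))
save(s[0],"w7.png")
E
```

```text
[0.5324 0.2388 0.2367] (np.float64(2.5822798471530146), array([-1.27589632e-03, -7.79951256e-04, -9.99998882e-01])) [ 0.1 -0.2  0.2]
((513.8406372070312, 147.45114135742188), (59.5913200378418, 20.768428802490234), 3.5931715965270996) 0.07350296168981862 1482
((513.5798950195312, 147.6230010986328), (111.58184051513672, 46.26826477050781), 2.9842782020568848) 0.028814300281461203 2970
blue bar ((634.1549682617188, 154.3877716064453), (15.970732688903809, 38.04542541503906), 39.69565963745117) 0.051568796127413774
  cap ((637.1838989257812, 150.70082092285156), 27.805265426635742)
  white [0.64271811 0.14330877 0.05165974] 173 on cap [0.65293404 0.13171829 0.02634534]
red bar ((589.4971923828125, 317.04425048828125), (16.202611923217773, 37.61216735839844), 73.81775665283203) 0.05170808227263163
  cap ((593.4896850585938, 315.3207702636719), 27.96949005126953)
  white [0.60543004 0.31181138 0.05097451] 194 on cap [0.61431876 0.3097727  0.02648365]
```

View pics/w7.png

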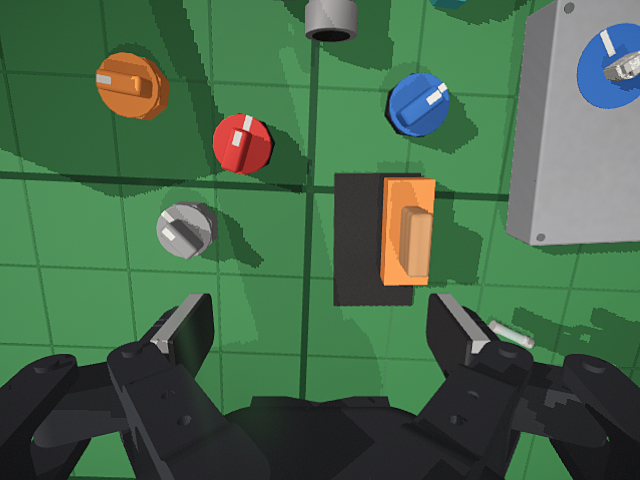

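The scraper was knocked about 3 cm to the right; it now stands at pixel (407,232), overhanging the pad. I'll regrasp it and park it in the middle.

Emit:
jog_arm(steps=[{"delta_rot": [0, 0, -0.6], "linear": [0, 0, 0], "grip": 0.085}, {"delta_rot": [0, 0, 0], "linear": [-0.0119, 0.045, 0], "grip": 0.085}, {"delta_rot": [0, 0, 0], "linear": [-0.0119, 0.045, 0], "grip": 0.085}, {"delta_rot": [0, 0, 0], "linear": [0, 0, 0.04], "grip": 0.085}, {"delta_rot": [0, 0, 0], "linear": [0, 0, 0.045], "grip": 0.085}, {"delta_rot": [0, 0, 0], "linear": [0, 0, 0.045], "grip": 0.085}, {"delta_rot": [0, 0, 0], "linear": [0, 0, 0.04], "grip": 0.085}, {"delta_rot": [0, 0, 0], "linear": [0, 0, 0.02], "grip": 0.085}, {"delta_rot": [0, 0, 0], "linear": [0, 0, 0.008], "grip": 0.085}, {"delta_rot": [0, 0, 0], "linear": [0, 0, 0], "grip": 0.085}])

```text
t: 15.4
tool_pos: [0.5128, 0.1468, 0.0385]
tool_rot: [3.14, 0.085, -0.003]
contact_force: [-1.1, 0.4, 0.2]
opening: 0.0848
grip_force: 0.0
```

Emit:
jog_arm(steps=[{"delta_rot": [0, 0, 0], "linear": [0, 0, 0], "grip": 0.01}, {"delta_rot": [0, 0, 0], "linear": [0, 0, 0], "grip": 0.01}, {"delta_rot": [0, 0, 0], "linear": [0, 0, 0], "grip": 0.01}, {"delta_rot": [0, 0, 0], "linear": [0, 0, 0], "grip": 0.01}, {"delta_rot": [0, 0, 0], "linear": [0, 0, 0], "grip": 0.01}, {"delta_rot": [0, 0, 0], "linear": [0, 0, 0], "grip": 0.01}, {"delta_rot": [0, 0, 0], "linear": [0, 0, 0], "grip": 0.01}, {"delta_rot": [0, 0, 0], "linear": [0, 0, 0], "grip": 0.01}])

```text
t: 16.2
tool_pos: [0.5143, 0.1476, 0.0402]
tool_rot: [-3.14, -0.086, -0.002]
contact_force: [-0.3, 0.3, 5.6]
opening: 0.0195
grip_force: 59.5
```

Emit:
jog_arm(steps=[{"delta_rot": [0, 0, 0], "linear": [0, 0, -0.015], "grip": 0.01}, {"delta_rot": [0, 0, 0.4], "linear": [-0.0086, -0.015, 0], "grip": 0.01}, {"delta_rot": [0, 0, 0], "linear": [-0.0086, -0.015, 0], "grip": 0.01}, {"delta_rot": [0, 0, 0], "linear": [0, 0, 0], "grip": 0.01}, {"delta_rot": [0, 0, 0], "linear": [0, 0, 0.01], "grip": 0.01}, {"delta_rot": [0, 0, 0], "linear": [0, 0, 0.003], "grip": 0.01}, {"delta_rot": [0, 0, 0], "linear": [0, 0, 0], "grip": 0.01}, {"delta_rot": [0, 0, 0], "linear": [0, 0, 0.001], "grip": 0.01}, {"delta_rot": [0, 0, 0], "linear": [0, 0, 0], "grip": 0.01}])

```text
t: 17.1
tool_pos: [0.4952, 0.1761, 0.0402]
tool_rot: [3.14, 0.074, -0.0]
contact_force: [-0.0, -1.3, -0.3]
opening: 0.0192
grip_force: 59.1
```

Emit:
jog_arm(steps=[{"delta_rot": [0, 0, 0], "linear": [0, 0, 0.0005], "grip": 0.01}, {"delta_rot": [0, 0, 0], "linear": [0, 0, 0], "grip": 0.01}, {"delta_rot": [0, 0, 0], "linear": [0, 0, 0], "grip": 0.085}, {"delta_rot": [0, 0, 0], "linear": [0, 0, 0], "grip": 0.085}, {"delta_rot": [0, 0, 0], "linear": [0, 0, 0], "grip": 0.085}, {"delta_rot": [0, 0, 0], "linear": [0, 0, 0], "grip": 0.085}, {"delta_rot": [0, 0, 0], "linear": [0, 0, 0], "grip": 0.085}, {"delta_rot": [0, 0, 0], "linear": [0, 0, -0.02], "grip": 0.085}, {"delta_rot": [0, 0, 0], "linear": [0, 0, -0.045], "grip": 0.085}, {"delta_rot": [0, 0, 0], "linear": [0, 0, -0.045], "grip": 0.085}])

```text
t: 18.1
tool_pos: [0.4939, 0.1763, 0.1498]
tool_rot: [3.14, 0.075, -0.005]
contact_force: [1.4, 0.1, 0.4]
opening: 0.085
grip_force: 0.0
```

Emit:
jog_arm(steps=[{"delta_rot": [0, 0, 0], "linear": [0, 0, -0.045], "grip": 0.085}, {"delta_rot": [0, 0, 0], "linear": [0.025, 0.04, -0.03], "grip": 0.085}, {"delta_rot": [0, 0, 0], "linear": [0.025, 0.04, 0], "grip": 0.085}, {"delta_rot": [0, 0, 0], "linear": [0.025, 0.04, 0], "grip": 0.085}, {"delta_rot": [0, 0, 0], "linear": [0, 0, 0], "grip": 0.085}, {"delta_rot": [0, 0, 0], "linear": [0, 0, 0], "grip": 0.085}])

```text
t: 18.7
tool_pos: [0.573, 0.0635, 0.2212]
tool_rot: [-3.14, -0.072, 0.001]
contact_force: [-0.3, -0.5, -0.4]
opening: 0.0848
grip_force: 0.0
```

```bash
python3 - <<'E'
from k import *
near=(abs(P[...,0]-.495)<.1)&(abs(P[...,1]-.165)<.07)
for lo,hi in [(.066,.08),(.020,.034)]:
    try: r,q=rect(P,near,lo,hi); print(r,np.nanmedian(q[:,2]),len(q))
    except Exception as e: print(e)
knob("blue",(.63,.157))
for nm,c in (("red",(.685,-.1546)),("yel",(.678,-.0799)),("blue",(.6713,-.0049))):
    c=np.array(c); D=P[...,:2]-c; r=np.hypot(D[...,0],D[...,1])
    w=(r>.017)&(r<.031)&(S<70)&(V>150)&(abs(P[...,2]-.051)<.004)
    n,l,st,_=cv2.connectedComponentsWithStats(w.astype(np.uint8))
    if n>1:
        i=1+np.argmax(st[1:,4]); q=P[l==i][:,:2]*1000
        vx,vy,x0,y0=cv2.fitLine(q.astype(np.float32),cv2.DIST_L2,0,.01,.01).ravel(); d=np.median(D[l==i],0)
        print(nm,len(q),"fit",np.degrees(np.arctan2(vy,vx)),"radial",np.degrees(np.arctan2(d[1],d[0])))
save(s[0],"w8.png"); save(ortho(s,.6,.76,-.22,.06,.051,.0005),"w8o.png")
E
```

```text
[0.573  0.0635 0.2212] (np.float64(2.616835919096564), array([-9.01508061e-04,  4.48195999e-04, -9.99999493e-01])) [-0.3 -0.5 -0.4]
((510.3797607421875, 175.6244659423828), (29.22198486328125, 19.504085540771484), 2.303123950958252) 0.07356023775072579 589
((494.53863525390625, 175.60801696777344), (110.16161346435547, 46.74593734741211), 2.793428659439087) 0.02902156755570351 2797
blue bar ((634.2557373046875, 153.84506225585938), (16.127046585083008, 37.732879638671875), 40.00838851928711) 0.05177219293326024
  cap ((637.1174926757812, 149.89288330078125), 27.750110626220703)
  white [0.64478003 0.14071953 0.0510217 ] 221 on cap [0.65079763 0.13374213 0.02641042]
red 118 fit 50.654797 radial 51.38892801818864
yel 116 fit -51.74452 radial -47.35103535456288
blue 127 fit 36.228584 radial 35.72520114643239
```

View pics/w8.png

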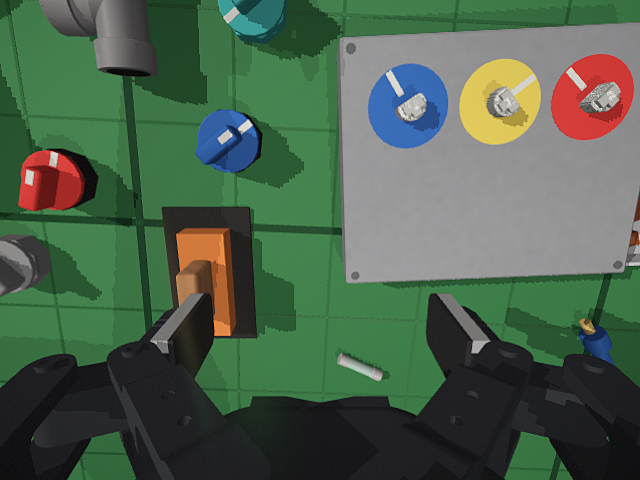

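Scraper centred on the pad. Going to the blue knob: axis (0.637, 0.150), pointer at -50°; its spindle's line is at +36°.

Emit:
jog_arm(steps=[{"delta_rot": [0, 0, 0], "linear": [0.0227, -0.0279, 0], "grip": 0.05}, {"delta_rot": [0, 0, 0], "linear": [0.0227, -0.0279, 0], "grip": 0.05}, {"delta_rot": [0, 0, 0], "linear": [0.0228, -0.0279, 0], "grip": 0.05}, {"delta_rot": [0, 0, 7.51], "linear": [0, 0, 0], "grip": 0.05}, {"delta_rot": [0, 0, 7.51], "linear": [0, 0, 0], "grip": 0.05}, {"delta_rot": [0, 0, 7.51], "linear": [0, 0, 0], "grip": 0.05}, {"delta_rot": [0, 0, 7.51], "linear": [0, 0, 0], "grip": 0.05}, {"delta_rot": [0, 0, 7.51], "linear": [0, 0, 0], "grip": 0.05}, {"delta_rot": [0, 0, 7.51], "linear": [0, 0, 0], "grip": 0.05}, {"delta_rot": [0, 0, 7.51], "linear": [0, 0, 0], "grip": 0.05}])

```text
t: 19.75
tool_pos: [0.6359, 0.1528, 0.2215]
tool_rot: [2.847, -1.328, -0.001]
contact_force: [-0.1, -0.2, -0.0]
opening: 0.0497
grip_force: 0.0
```

Emit:
jog_arm(steps=[{"delta_rot": [0, 0, 0], "linear": [0, 0, 0.04], "grip": 0.05}, {"delta_rot": [0, 0, 0], "linear": [0, 0, 0.03], "grip": 0.05}, {"delta_rot": [0, 0, 0], "linear": [0, 0, 0], "grip": 0.05}, {"delta_rot": [0, 0, 0], "linear": [0, 0, 0], "grip": 0.05}])

```text
t: 20.15
tool_pos: [0.636, 0.1522, 0.1514]
tool_rot: [2.85, -1.321, -0.002]
contact_force: [-0.4, -0.2, -0.8]
opening: 0.0501
grip_force: 0.0
```

```bash
python3 - <<'E'
from k import *
knob("blue",(.635,.153))
E
```

```text
[0.636  0.1522 0.1514] (np.float64(-49.75623377443635), array([-1.39452486e-03, -3.40931124e-05, -9.99999027e-01])) [-0.4 -0.2 -0.8]
blue bar ((634.0204467773438, 153.68075561523438), (15.878318786621094, 37.132259368896484), 39.93358612060547) 0.05180306948917632
  cap ((637.0840454101562, 149.78761291503906), 27.67486000061035)
  white [0.64496356 0.14083928 0.05143171] 302 on cap [0.65061155 0.13358208 0.02685233]
```

Emit:
jog_arm(steps=[{"delta_rot": [0, 0, 0.2], "linear": [0.0025, 0.0006, 0.02], "grip": 0.05}, {"delta_rot": [0, 0, 0], "linear": [0, 0, 0.04], "grip": 0.05}, {"delta_rot": [0, 0, 0], "linear": [0, 0, 0.03], "grip": 0.05}, {"delta_rot": [0, 0, 0], "linear": [0, 0, 0.02], "grip": 0.05}, {"delta_rot": [0, 0, 0], "linear": [0, 0, 0.01], "grip": 0.05}, {"delta_rot": [0, 0, 0], "linear": [0, 0, 0], "grip": 0.05}, {"delta_rot": [0, 0, 0], "linear": [0, 0, 0], "grip": 0.05}])

```text
t: 20.9
tool_pos: [0.6397, 0.1492, 0.034]
tool_rot: [-2.845, 1.328, -0.005]
contact_force: [0.3, 0.5, 0.3]
opening: 0.05
grip_force: 0.0
```

Emit:
jog_arm(steps=[{"delta_rot": [0, 0, 0], "linear": [0, 0, 0], "grip": 0.005}, {"delta_rot": [0, 0, 0], "linear": [0, 0, 0], "grip": 0.005}, {"delta_rot": [0, 0, 0], "linear": [0, 0, 0], "grip": 0.005}, {"delta_rot": [0, 0, 0], "linear": [0, 0, 0], "grip": 0.005}, {"delta_rot": [0, 0, 0], "linear": [0, 0, 0], "grip": 0.005}, {"delta_rot": [0, 0, 0], "linear": [0, 0, 0], "grip": 0.005}], newtons=60)

```text
t: 21.5
tool_pos: [0.6394, 0.149, 0.0334]
tool_rot: [-2.845, 1.328, -0.004]
contact_force: [-0.2, -1.3, 6.7]
opening: 0.0145
grip_force: 61.6
```

Emit:
jog_arm(steps=[{"delta_rot": [0, 0, 0], "linear": [0, 0, -0.02], "grip": 0.005}, {"delta_rot": [0, 0, 0], "linear": [0, 0, -0.04], "grip": 0.005}, {"delta_rot": [0, 0, 0], "linear": [0, 0, -0.04], "grip": 0.005}, {"delta_rot": [0, 0, 0], "linear": [0, 0, -0.02], "grip": 0.005}, {"delta_rot": [0, 0, 0], "linear": [0.0346, 0.0186, 0], "grip": 0.005}, {"delta_rot": [0, 0, 0], "linear": [0.0346, 0.0186, 0], "grip": 0.005}, {"delta_rot": [0, 0, 0], "linear": [0.0346, 0.0186, 0], "grip": 0.005}, {"delta_rot": [0, 0, 0], "linear": [0.0346, 0.0187, 0], "grip": 0.005}, {"delta_rot": [0, 0, -7.8], "linear": [0, 0, 0], "grip": 0.005}, {"delta_rot": [0, 0, -7.8], "linear": [0, 0, 0], "grip": 0.005}])

```text
t: 22.5
tool_pos: [0.6695, -0.0067, 0.1507]
tool_rot: [3.002, -0.925, -0.003]
contact_force: [1.1, 0.5, -0.2]
opening: 0.0144
grip_force: 60.7
```

Emit:
jog_arm(steps=[{"delta_rot": [0, 0, -7.8], "linear": [0, 0, 0], "grip": 0.005}, {"delta_rot": [0, 0, -7.8], "linear": [0, 0, 0], "grip": 0.005}, {"delta_rot": [0, 0, -7.8], "linear": [0, 0, 0], "grip": 0.005}, {"delta_rot": [0, 0, -7.8], "linear": [0, 0, 0], "grip": 0.005}, {"delta_rot": [0, 0, -7.8], "linear": [0, 0, 0], "grip": 0.005}, {"delta_rot": [0, 0, -7.8], "linear": [0, 0, 0], "grip": 0.005}, {"delta_rot": [0, 0, -7.8], "linear": [0, 0, 0], "grip": 0.005}, {"delta_rot": [0, 0, -7.8], "linear": [0, 0, 0], "grip": 0.005}, {"delta_rot": [0, 0, -8.0], "linear": [0, 0, 0], "grip": 0.005}, {"delta_rot": [0, 0, 0], "linear": [0, 0, 0], "grip": 0.005}])

```text
t: 23.5
tool_pos: [0.6693, -0.005, 0.1508]
tool_rot: [-2.988, -0.969, 0.002]
contact_force: [0.3, 0.1, 0.4]
opening: 0.0145
grip_force: 60.7
```

```bash
cat > held.py <<'E'
from k import *
import sys
nm=sys.argv[1]; tp=ctrl.get_obs()["tool_pos"]
near=np.hypot(P[...,0]-tp[0],P[...,1]-tp[1])<.045
col=(((H<5)|(H>175))&(S>170)) if nm=="red" else (H>105)&(H<125)&(S>150)
m=near&col&(P[...,2]>tp[2]-.012)&(P[...,2]<tp[2]-.001)
q=P[m]; print("cap z",np.median(q[:,2])-tp[2],len(q))
c,r=cv2.minEnclosingCircle((q[:,:2]*1000).astype(np.float32)); print("circle",c,r)
# circle fit using outer boundary, radius fixed 28
from scipy.optimize import least_squares
A=np.degrees(np.arctan2(q[:,1]-c[1]/1000,q[:,0]-c[0]/1000)); B=[]
for a in range(-180,180,4):
    k=(A>=a)&(A<a+4)
    if k.sum()>4:
        rr=np.hypot(q[k,0]-c[0]/1000,q[k,1]-c[1]/1000); j=rr.argmax()
        if rr[j]>.024: B.append(q[k][j,:2])
B=np.array(B); f=least_squares(lambda x:np.hypot(B[:,0]-x[0],B[:,1]-x[1])-.028,np.array(c)/1000,loss="soft_l1",f_scale=.001); print("fit",f.x.round(4),len(B),np.std(f.fun))
w=near&(S<60)&(V>150)&(P[...,2]>tp[2]-.012)&(P[...,2]<tp[2]-.001)
if w.sum()>10:
    d=np.median(P[w],0)[:2]-f.x; print("pointer",np.degrees(np.arctan2(d[1],d[0])),w.sum(),np.median(P[w],0))
save(s[0],sys.argv[2])
E
python3 held.py blue w9.png
```

```text
[ 0.6693 -0.005   0.1508] (np.float64(35.940115660842736), array([-1.44217375e-03,  2.00660193e-04, -9.99998940e-01])) [0.3 0.1 0.4]
cap z -0.007692447079869463 3583
circle (668.4346313476562, -7.541807651519775) 27.42439842224121
fit [ 0.6674 -0.0083] 50 0.0003786910415930668
pointer 35.963406044908474 404 [0.68494204 0.00439283 0.14402008]
```

View pics/w9.png

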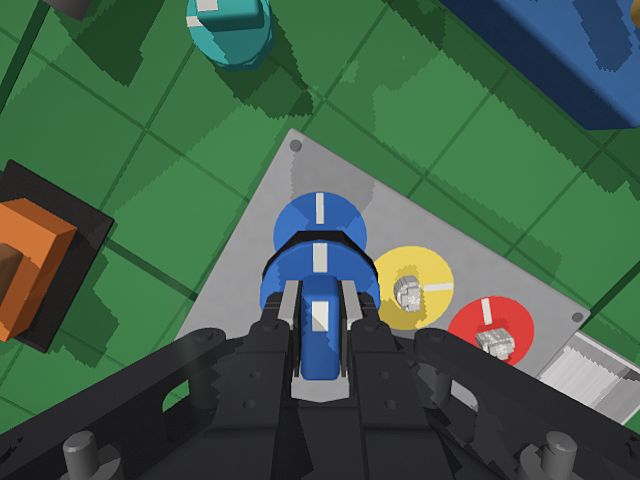

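The knob's pointer (column 320, row 258) and the spindle's line (column 320, row 207) line up. I'll fix the disc centre in this same view.

```bash
cat > disc.py <<'E'
from k import *
import sys
from scipy.optimize import least_squares
nm=sys.argv[1]; c=np.array(dict(red=(.685,-.1546),blue=(.6713,-.0049))[nm])
col=(((H<5)|(H>175))&(S>150)) if nm=="red" else (H>100)&(H<125)&(S>130)
D=P[...,:2]-c; r=np.hypot(D[...,0],D[...,1]); m=col&(abs(P[...,2]-.051)<.005)&(r<.045)
q=P[m]; A=np.degrees(np.arctan2(q[:,1]-c[1],q[:,0]-c[0])); B=[]
for a in range(-180,180,3):
    k=(A>=a)&(A<a+3)
    if k.sum()>4:
        rr=np.hypot(q[k,0]-c[0],q[k,1]-c[1]); j=rr.argmax()
        if rr[j]>.027: B.append(q[k][j,:2])
B=np.array(B); f=least_squares(lambda x:np.hypot(B[:,0]-x[0],B[:,1]-x[1])-.033,c,loss="soft_l1",f_scale=.001); print("disc fit",f.x.round(4),len(B),np.std(f.fun))
w=(r>.02)&(r<.031)&(S<70)&(V>140)&(abs(P[...,2]-.051)<.005)
if w.sum()>20:
    d=np.median(P[w],0)[:2]-f.x; vx,vy,_,_=cv2.fitLine((P[w][:,:2]*1000).astype(np.float32),cv2.DIST_L2,0,.01,.01).ravel()
    print("line",np.degrees(np.arctan2(d[1],d[0])),np.degrees(np.arctan2(vy,vx)),w.sum())
E
python3 disc.py blue
```

```text
[ 0.6694 -0.005   0.1509] (np.float64(35.79787230064847), array([-1.26240119e-03,  1.58496408e-04, -9.99999191e-01])) [ 0.5 -0.9 -1.2]
disc fit [ 0.6709 -0.0057] 70 0.0003161485684802979
line 36.11440899784078 37.859055 125
```

Emit:
jog_arm(steps=[{"delta_rot": [0, 0, 0], "linear": [0.0035, 0, 0], "grip": 0.005}, {"delta_rot": [0, 0, 0], "linear": [0, 0, 0.02], "grip": 0.005}, {"delta_rot": [0, 0, 0], "linear": [0, 0, 0.02], "grip": 0.005}, {"delta_rot": [0, 0, 0], "linear": [0, 0, 0.004], "grip": 0.005}, {"delta_rot": [0, 0, 0], "linear": [0, 0, 0], "grip": 0.005}, {"delta_rot": [0, 0, 0], "linear": [0, 0, 0], "grip": 0.005}])

```text
t: 24.2
tool_pos: [0.6734, -0.003, 0.1087]
tool_rot: [2.988, 0.969, 0.002]
contact_force: [0.6, -0.2, -0.3]
opening: 0.0149
grip_force: 60.7
```

Emit:
jog_arm(steps=[{"delta_rot": [0, 0, 0], "linear": [0, 0, 0.002], "grip": 0.005}, {"delta_rot": [0, 0, 0], "linear": [0, 0, 0.002], "grip": 0.005}, {"delta_rot": [0, 0, 0], "linear": [0, 0, 0.002], "grip": 0.005}, {"delta_rot": [0, 0, 0], "linear": [0, 0, 0.002], "grip": 0.005}, {"delta_rot": [0, 0, 0], "linear": [0, 0, 0], "grip": 0.005}])

```text
t: 24.7
tool_pos: [0.6724, -0.003, 0.0992]
tool_rot: [-2.988, -0.97, 0.001]
contact_force: [-0.8, -0.1, -1.2]
opening: 0.0147
grip_force: 60.7
```

Emit:
jog_arm(steps=[{"delta_rot": [0, 0, 0], "linear": [0, 0, 0.002], "grip": 0.005}, {"delta_rot": [0, 0, 0], "linear": [0, 0, 0.002], "grip": 0.005}, {"delta_rot": [0, 0, 0], "linear": [0, 0, 0.002], "grip": 0.005}, {"delta_rot": [0, 0, 0], "linear": [0, 0, 0], "grip": 0.005}])

```text
t: 25.1
tool_pos: [0.6724, -0.003, 0.0931]
tool_rot: [-2.988, -0.97, 0.001]
contact_force: [0.5, 1.0, -1.4]
opening: 0.0143
grip_force: 60.7
```

Emit:
jog_arm(steps=[{"delta_rot": [0, 0, 0], "linear": [0, 0, 0.003], "grip": 0.005}, {"delta_rot": [0, 0, 0], "linear": [0, 0, 0.003], "grip": 0.005}, {"delta_rot": [0, 0, 0], "linear": [0, 0, 0.002], "grip": 0.005}, {"delta_rot": [0, 0, 0], "linear": [0, 0, 0], "grip": 0.005}])

```text
t: 25.5
tool_pos: [0.6723, -0.003, 0.085]
tool_rot: [-2.988, -0.97, 0.001]
contact_force: [-0.4, -1.0, -1.2]
opening: 0.0144
grip_force: 60.7
```

Sliding in freely. Pressing to the bottom.

Emit:
jog_arm(steps=[{"delta_rot": [0, 0, 0], "linear": [0, 0, 0.001], "grip": 0.005}, {"delta_rot": [0, 0, 0], "linear": [0, 0, 0.001], "grip": 0.005}, {"delta_rot": [0, 0, 0], "linear": [0, 0, 0.001], "grip": 0.005}, {"delta_rot": [0, 0, 0], "linear": [0, 0, 0.001], "grip": 0.005}, {"delta_rot": [0, 0, 0], "linear": [0, 0, 0], "grip": 0.005}])

```text
t: 26.0
tool_pos: [0.673, -0.0031, 0.0834]
tool_rot: [2.988, 0.97, 0.0]
contact_force: [-3.8, -0.2, 5.7]
opening: 0.0146
grip_force: 61.7
```

Emit:
jog_arm(steps=[{"delta_rot": [0, 0, 0], "linear": [0, 0, 0.002], "grip": 0.005}, {"delta_rot": [0, 0, 0], "linear": [0, 0, 0], "grip": 0.005}, {"delta_rot": [0, 0, 0], "linear": [0, 0, -0.002], "grip": 0.05}, {"delta_rot": [0, 0, 0], "linear": [0, 0, 0], "grip": 0.05}, {"delta_rot": [0, 0, 0], "linear": [0, 0, 0], "grip": 0.05}, {"delta_rot": [0, 0, 0], "linear": [0, 0, 0], "grip": 0.05}, {"delta_rot": [0, 0, 0], "linear": [0, 0, -0.02], "grip": 0.05}, {"delta_rot": [0, 0, 0], "linear": [0, 0, -0.04], "grip": 0.05}, {"delta_rot": [0, 0, 0], "linear": [0, 0, -0.04], "grip": 0.05}, {"delta_rot": [0, 0, 0], "linear": [0, 0, -0.03], "grip": 0.05}])

```text
t: 27.0
tool_pos: [0.6733, -0.0031, 0.2142]
tool_rot: [2.987, 0.969, 0.003]
contact_force: [0.5, 0.4, 0.8]
opening: 0.0498
grip_force: 0.0
```

Emit:
jog_arm(steps=[{"delta_rot": [0, 0, 0], "linear": [0.0154, -0.038, 0], "grip": 0.05}, {"delta_rot": [0, 0, 0], "linear": [0.0154, -0.038, 0], "grip": 0.05}, {"delta_rot": [0, 0, 0], "linear": [0.0154, -0.038, 0], "grip": 0.05}, {"delta_rot": [0, 0, 0], "linear": [0.0154, -0.038, 0], "grip": 0.05}, {"delta_rot": [0, 0, 0], "linear": [0.0154, -0.038, 0], "grip": 0.05}, {"delta_rot": [0, 0, 0], "linear": [0.0154, -0.038, 0], "grip": 0.05}, {"delta_rot": [0, 0, 0], "linear": [0.0154, -0.038, 0], "grip": 0.05}, {"delta_rot": [0, 0, 0], "linear": [0.0154, -0.038, 0], "grip": 0.05}])

```text
t: 27.8
tool_pos: [0.5932, 0.3169, 0.2112]
tool_rot: [2.988, 0.97, -0.001]
contact_force: [0.4, 0.2, 0.2]
opening: 0.0503
grip_force: 0.0
```

Emit:
jog_arm(steps=[{"delta_rot": [0, 0, 7.45], "linear": [0, 0, 0], "grip": 0.05}, {"delta_rot": [0, 0, 7.45], "linear": [0, 0, 0], "grip": 0.05}, {"delta_rot": [0, 0, 7.45], "linear": [0, 0, 0], "grip": 0.05}, {"delta_rot": [0, 0, 7.45], "linear": [0, 0, 0], "grip": 0.05}, {"delta_rot": [0, 0, 7.45], "linear": [0, 0, 0], "grip": 0.05}, {"delta_rot": [0, 0, 7.45], "linear": [0, 0, 0], "grip": 0.05}, {"delta_rot": [0, 0, 7.45], "linear": [0, 0, 0], "grip": 0.05}, {"delta_rot": [0, 0, 0], "linear": [0, 0, 0.03], "grip": 0.05}, {"delta_rot": [0, 0, 0], "linear": [0, 0, 0.02], "grip": 0.05}, {"delta_rot": [0, 0, 0], "linear": [0, 0, 0], "grip": 0.05}])

```text
t: 28.8
tool_pos: [0.5915, 0.3144, 0.1568]
tool_rot: [3.106, -0.442, -0.011]
contact_force: [0.1, 0.2, 1.0]
opening: 0.05
grip_force: 0.0
```

```bash
python3 - <<'E'
from k import *
knob("red",(.592,.316))
E
```

```text
[0.5915 0.3144 0.1568] (np.float64(-16.193611052052557), array([-0.00744844, -0.00297195, -0.99996784])) [0.1 0.2 1. ]
red bar ((589.0277709960938, 317.0208740234375), (15.909178733825684, 37.545921325683594), 73.26510620117188) 0.05179201774523555
  cap ((593.6925048828125, 315.32843017578125), 28.113378524780273)
  white [0.60507833 0.31163944 0.05117637] 282 on cap [0.61423412 0.30935234 0.02686562]
```

Emit:
jog_arm(steps=[{"delta_rot": [0, 0, 0.4], "linear": [0, 0, 0.04], "grip": 0.05}, {"delta_rot": [0, 0, 0], "linear": [0, 0, 0.03], "grip": 0.05}, {"delta_rot": [0, 0, 0], "linear": [0, 0, 0], "grip": 0.05}, {"delta_rot": [0, 0, 0], "linear": [0, 0, 0], "grip": 0.05}, {"delta_rot": [0, 0, 0], "linear": [0, 0, 0], "grip": 0.05}])

```text
t: 29.35
tool_pos: [0.5958, 0.3161, 0.095]
tool_rot: [-3.106, 0.453, -0.007]
contact_force: [0.2, 0.2, 0.9]
opening: 0.0499
grip_force: 0.0
```

Emit:
jog_arm(steps=[{"delta_rot": [0, 0, 0], "linear": [-0.0018, 0.001, 0.02], "grip": 0.05}, {"delta_rot": [0, 0, 0], "linear": [0, 0, 0.025], "grip": 0.05}, {"delta_rot": [0, 0, 0], "linear": [0, 0, 0.012], "grip": 0.05}, {"delta_rot": [0, 0, 0], "linear": [0, 0, 0.005], "grip": 0.05}, {"delta_rot": [0, 0, 0], "linear": [0, 0, 0], "grip": 0.05}, {"delta_rot": [0, 0, 0], "linear": [0, 0, 0], "grip": 0.05}, {"delta_rot": [0, 0, 0], "linear": [0, 0, 0], "grip": 0.05}])

```text
t: 30.05
tool_pos: [0.593, 0.3154, 0.0313]
tool_rot: [-3.107, 0.453, -0.004]
contact_force: [-0.4, 0.7, 0.2]
opening: 0.0501
grip_force: 0.0
```

Emit:
jog_arm(steps=[{"delta_rot": [0, 0, 0], "linear": [0, 0, 0], "grip": 0.005}, {"delta_rot": [0, 0, 0], "linear": [0, 0, 0], "grip": 0.005}, {"delta_rot": [0, 0, 0], "linear": [0, 0, 0], "grip": 0.005}, {"delta_rot": [0, 0, 0], "linear": [0, 0, 0], "grip": 0.005}, {"delta_rot": [0, 0, 0], "linear": [0, 0, 0], "grip": 0.005}, {"delta_rot": [0, 0, 0], "linear": [0, 0, 0], "grip": 0.005}], newtons=60)

```text
t: 30.65
tool_pos: [0.5924, 0.3151, 0.0303]
tool_rot: [-3.108, 0.453, -0.002]
contact_force: [-0.4, 0.5, 3.6]
opening: 0.0148
grip_force: 61.0
```

Emit:
jog_arm(steps=[{"delta_rot": [0, 0, 0], "linear": [0, 0, -0.02], "grip": 0.005}, {"delta_rot": [0, 0, 0], "linear": [0, 0, -0.04], "grip": 0.005}, {"delta_rot": [0, 0, 0], "linear": [0, 0, -0.04], "grip": 0.005}, {"delta_rot": [0, 0, 0], "linear": [0, 0, -0.04], "grip": 0.005}, {"delta_rot": [0, 0, 0], "linear": [0.0203, 0.0385, 0], "grip": 0.005}, {"delta_rot": [0, 0, 0], "linear": [0.0203, 0.0385, 0], "grip": 0.005}, {"delta_rot": [0, 0, 0], "linear": [0.0203, 0.0385, 0], "grip": 0.005}, {"delta_rot": [0, 0, 0], "linear": [0.0203, 0.0385, 0], "grip": 0.005}, {"delta_rot": [0, 0, 0], "linear": [0.0203, 0.0385, 0], "grip": 0.005}, {"delta_rot": [0, 0, 0], "linear": [0.0203, 0.0385, 0], "grip": 0.005}])

```text
t: 31.65
tool_pos: [0.642, 0.0571, 0.1684]
tool_rot: [3.109, -0.453, -0.003]
contact_force: [0.1, 0.1, -0.6]
opening: 0.0145
grip_force: 60.6
```

Emit:
jog_arm(steps=[{"delta_rot": [0, 0, 0], "linear": [0.0203, 0.0385, 0], "grip": 0.005}, {"delta_rot": [0, 0, 0], "linear": [0.0203, 0.0385, 0], "grip": 0.005}, {"delta_rot": [0, 0, 0], "linear": [0.0203, 0.0385, 0], "grip": 0.005}, {"delta_rot": [0, 0, 0], "linear": [0.0203, 0.0385, 0], "grip": 0.005}, {"delta_rot": [0, 0, 0], "linear": [0.0203, 0.0385, 0], "grip": 0.005}, {"delta_rot": [0, 0, -8.45], "linear": [0, 0, 0], "grip": 0.005}, {"delta_rot": [0, 0, -8.45], "linear": [0, 0, 0], "grip": 0.005}, {"delta_rot": [0, 0, -8.45], "linear": [0, 0, 0], "grip": 0.005}, {"delta_rot": [0, 0, -8.45], "linear": [0, 0, 0], "grip": 0.005}, {"delta_rot": [0, 0, -8.45], "linear": [0, 0, 0], "grip": 0.005}])

```text
t: 32.65
tool_pos: [0.6842, -0.1546, 0.1681]
tool_rot: [-3.06, -0.706, 0.003]
contact_force: [-0.2, -0.2, -1.4]
opening: 0.0147
grip_force: 60.5
```

Emit:
jog_arm(steps=[{"delta_rot": [0, 0, -8.45], "linear": [0, 0, 0.01], "grip": 0.005}, {"delta_rot": [0, 0, -8.45], "linear": [0, 0, 0.01], "grip": 0.005}, {"delta_rot": [0, 0, -8.45], "linear": [0, 0, 0], "grip": 0.005}, {"delta_rot": [0, 0, 0], "linear": [0, 0, 0], "grip": 0.005}, {"delta_rot": [0, 0, 0], "linear": [0, 0, 0], "grip": 0.005}, {"delta_rot": [0, 0, 0], "linear": [0, 0, 0], "grip": 0.005}])

```text
t: 33.25
tool_pos: [0.685, -0.1547, 0.1497]
tool_rot: [2.837, 1.35, 0.0]
contact_force: [-0.1, 0.2, -0.3]
opening: 0.0146
grip_force: 60.5
```

```bash
python3 held.py red w10.png; python3 disc.py red
```

```text
[ 0.685  -0.1547  0.1497] (np.float64(50.892398799752776), array([ 2.48746214e-05, -1.82167004e-05, -1.00000000e+00])) [-0.1  0.2 -0.3]
cap z -0.004616933053098404 4162
circle (686.8514404296875, -154.9524688720703) 27.627370834350586
fit [ 0.6861 -0.156 ] 53 0.0003630174256914771
pointer 50.84617729135104 425 [ 0.6996205  -0.13938148  0.14595503]
[ 0.685  -0.1547  0.1498] (np.float64(50.91851118660054), array([ 1.97495286e-04, -7.49218052e-05, -9.99999978e-01])) [ 0.5 -0.9 -1.4]
disc fit [ 0.6844 -0.1552] 62 0.00028360430919765014
line 50.816880707586684 50.698696 112
```

Emit:
jog_arm(steps=[{"delta_rot": [0, 0, 0], "linear": [-0.001, -0.0017, 0], "grip": 0.005}, {"delta_rot": [0, 0, 0], "linear": [0, 0, 0.02], "grip": 0.005}, {"delta_rot": [0, 0, 0], "linear": [0, 0, 0.02], "grip": 0.005}, {"delta_rot": [0, 0, 0], "linear": [0, 0, 0.005], "grip": 0.005}, {"delta_rot": [0, 0, 0], "linear": [0, 0, 0], "grip": 0.005}, {"delta_rot": [0, 0, 0], "linear": [0, 0, 0], "grip": 0.005}])

```text
t: 33.95
tool_pos: [0.6836, -0.1546, 0.1057]
tool_rot: [2.835, 1.352, 0.002]
contact_force: [-0.5, 0.2, -0.9]
opening: 0.0144
grip_force: 60.5
```

Emit:
jog_arm(steps=[{"delta_rot": [0, 0, 0], "linear": [0, 0, 0.002], "grip": 0.005}, {"delta_rot": [0, 0, 0], "linear": [0, 0, 0.002], "grip": 0.005}, {"delta_rot": [0, 0, 0], "linear": [0, 0, 0.002], "grip": 0.005}, {"delta_rot": [0, 0, 0], "linear": [0, 0, 0.002], "grip": 0.005}, {"delta_rot": [0, 0, 0], "linear": [0, 0, 0], "grip": 0.005}])

```text
t: 34.45
tool_pos: [0.6828, -0.1543, 0.0961]
tool_rot: [-2.835, -1.352, 0.001]
contact_force: [0.0, -0.3, -0.5]
opening: 0.0147
grip_force: 60.5
```

Emit:
jog_arm(steps=[{"delta_rot": [0, 0, 0], "linear": [0, 0, 0.002], "grip": 0.005}, {"delta_rot": [0, 0, 0], "linear": [0, 0, 0.002], "grip": 0.005}, {"delta_rot": [0, 0, 0], "linear": [0, 0, 0.002], "grip": 0.005}, {"delta_rot": [0, 0, 0], "linear": [0, 0, 0], "grip": 0.005}])

```text
t: 34.85
tool_pos: [0.6827, -0.1543, 0.0901]
tool_rot: [-2.835, -1.352, 0.001]
contact_force: [0.5, -0.8, -0.9]
opening: 0.0149
grip_force: 60.5
```

Emit:
jog_arm(steps=[{"delta_rot": [0, 0, 0], "linear": [0, 0, 0.003], "grip": 0.005}, {"delta_rot": [0, 0, 0], "linear": [0, 0, 0.003], "grip": 0.005}, {"delta_rot": [0, 0, 0], "linear": [0, 0, 0.002], "grip": 0.005}, {"delta_rot": [0, 0, 0], "linear": [0, 0, 0], "grip": 0.005}])

```text
t: 35.25
tool_pos: [0.6827, -0.1543, 0.082]
tool_rot: [-2.835, -1.352, 0.001]
contact_force: [-0.7, 0.2, -0.8]
opening: 0.0151
grip_force: 60.5
```

Emit:
jog_arm(steps=[{"delta_rot": [0, 0, 0], "linear": [0, 0, 0.001], "grip": 0.005}, {"delta_rot": [0, 0, 0], "linear": [0, 0, 0.001], "grip": 0.005}, {"delta_rot": [0, 0, 0], "linear": [0, 0, 0.001], "grip": 0.005}, {"delta_rot": [0, 0, 0], "linear": [0, 0, 0.001], "grip": 0.005}, {"delta_rot": [0, 0, 0], "linear": [0, 0, 0], "grip": 0.005}])

```text
t: 35.75
tool_pos: [0.6833, -0.1545, 0.0803]
tool_rot: [2.835, 1.353, 0.0]
contact_force: [-3.0, 0.8, 5.1]
opening: 0.0151
grip_force: 61.5
```

Emit:
jog_arm(steps=[{"delta_rot": [0, 0, 0], "linear": [0, 0, 0.002], "grip": 0.005}, {"delta_rot": [0, 0, 0], "linear": [0, 0, 0], "grip": 0.005}, {"delta_rot": [0, 0, 0], "linear": [0, 0, -0.002], "grip": 0.05}, {"delta_rot": [0, 0, 0], "linear": [0, 0, 0], "grip": 0.05}, {"delta_rot": [0, 0, 0], "linear": [0, 0, 0], "grip": 0.05}, {"delta_rot": [0, 0, 0], "linear": [0, 0, 0], "grip": 0.05}, {"delta_rot": [0, 0, 0], "linear": [0, 0, -0.02], "grip": 0.05}, {"delta_rot": [0, 0, 0], "linear": [0, 0, -0.04], "grip": 0.05}, {"delta_rot": [0, 0, 0], "linear": [0, 0, -0.045], "grip": 0.05}, {"delta_rot": [0, 0, 0], "linear": [0, 0, -0.045], "grip": 0.05}])

```text
t: 36.75
tool_pos: [0.6825, -0.1542, 0.2292]
tool_rot: [-2.834, -1.352, 0.002]
contact_force: [0.2, -0.5, -0.3]
opening: 0.0501
grip_force: 0.0
```

Emit:
jog_arm(steps=[{"delta_rot": [0, 0, 0], "linear": [0.0116, -0.041, 0], "grip": 0.05}, {"delta_rot": [0, 0, 0], "linear": [0.0116, -0.041, 0], "grip": 0.05}, {"delta_rot": [0, 0, 0], "linear": [0.0116, -0.041, 0], "grip": 0.05}, {"delta_rot": [0, 0, 7.6], "linear": [0, 0, 0], "grip": 0.05}, {"delta_rot": [0, 0, 7.6], "linear": [0, 0, 0], "grip": 0.05}, {"delta_rot": [0, 0, 7.6], "linear": [0, 0, 0], "grip": 0.05}, {"delta_rot": [0, 0, 7.6], "linear": [0, 0, 0], "grip": 0.05}, {"delta_rot": [0, 0, 7.6], "linear": [0, 0, 0], "grip": 0.05}, {"delta_rot": [0, 0, 7.6], "linear": [-0.03, 0, 0], "grip": 0.05}, {"delta_rot": [0, 0, 0], "linear": [-0.03, 0, 0], "grip": 0.05}])

```text
t: 37.75
tool_pos: [0.5497, -0.0598, 0.2279]
tool_rot: [-3.138, -0.145, 0.002]
contact_force: [-0.9, -0.5, -1.0]
opening: 0.0499
grip_force: 0.0
```

```bash
python3 - <<'E'
from k import *
knob("blue",(.671,-.005),.05); knob("red",(.685,-.1546),.05)
a=s[0]; t=shot("scene")[0]
save(np.hstack([cv2.resize(a,(400,300)),cv2.resize(t[190:310,190:430],(400,300))]),"w11.png")
E
```

```text
[ 0.5497 -0.0598  0.2279] (np.float64(5.296891335428719), array([-1.10720292e-03,  7.21714673e-05, -9.99999384e-01])) [-0.9 -0.5 -1. ]
blue bar ((667.775634765625, -9.071920394897461), (37.87789535522461, 15.999990463256836), 36.036075592041016) 0.1017755028305285
  cap ((671.507080078125, -5.7736735343933105), 28.142715454101562)
  white [ 0.67887782 -0.00094702  0.10209243] 272 on cap [0.69162258 0.00823889 0.07682377]
red bar ((681.59814453125, -158.85594177246094), (37.876258850097656, 16.894472122192383), 50.7974967956543) 0.1015354901098651
  cap ((684.936279296875, -154.76168823242188), 28.193017959594727)
  white [ 0.69305079 -0.14629842  0.10104018] 352 on cap [ 0.69838642 -0.13929714  0.07656815]
```

View pics/w11.png

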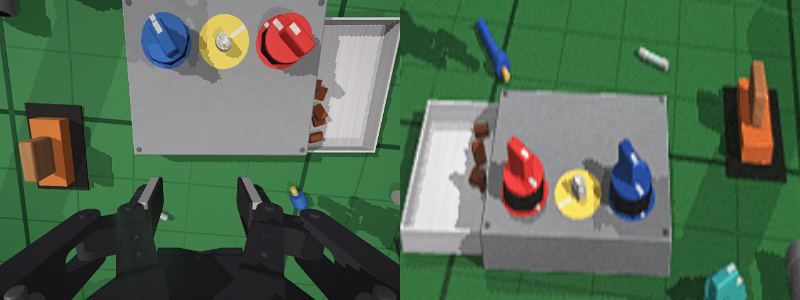

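Both knobs are fully down: bar tops at 102 mm, angles 36° and 51°. The chips are in the tray, the scraper stands on its pad, and no yellow knob is present.

```bash
python3 -c "from station import ctrl; print(ctrl.finish_job())"
```

```text
the job is handed in; nothing more can be done
None
```

The job is handed in: all five chips are in the tray, the scraper stands on its pad (re-parked once after it was knocked aside), and the red and blue knobs are fully seated on their own spindles; there was no yellow knob.

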